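# Set the thread tension on a wardrobe-room sewing machine

## Robot

A 6-joint arm with a two-finger parallel gripper is mounted at the origin on the work surface. World frame = base frame: x ahead of the robot, y to its left, z up, the work surface at z = 0. Lengths are in m, angles in rad, forces in N, time in s.
With the tool pointing down it reaches from about 0.275 to 0.825 m from the base axis. Payload 5.2 kg.
Tool frame: the origin (TCP) lies midway between the tips of the shut fingers; the grasp point (between the pads) lies 19 mm behind it; z points along the fingers, y is the direction in which the jaws open and shut (so a half turn about z gives the same grasp; the last joint's range is limited). The gripper opens to 93 mm and grips with 3 to 60 N. Pads are 15 mm wide; open, the fingers measure 128 mm over their backs; the gripper's body (75 mm by 188 mm) begins 65 mm behind the grasp point.
Start: joints at [-1.32, 0.259, 1.535, -0, 1.348, -0.203], TCP at [0.241, -0.494, 0.219] pointing down, gripper open.
Joint ranges: [-3.14, 3.14], [-0.91, 2.08], [0.19, 2.58], [-1.22, 4.36], [0.22, 2.71], [-3.12, 3.12]. Speed limits (rad/s): [2.57, 2.57, 3.14, 3.14, 3.14, 3.14].

## Interface

Orientations are given as a 3x3 rotation matrix whose columns are the frame's x, y, z axes.
In Python, from workcell import telemetry, cams, arm gives the robot as it stands. The module is installed in compiled form; this text tells all that it offers.
- The arm moves only by the tool arm_command, never from a script. Its argument "motion" is a list of rows, each an object of numbers: "wx", "wy", "wz": the turn, a rotation vector about the tool's x, y, z in rad; "x", "y", "z": the shift along the tool's x, y, z in cm; "fingers": the gripper command: -1 is fully open, 1 is shut, values between are in proportion. A call has 1 to 12 rows; each row shifts and turns the pose as measured when the row begins, along the tool's axes as they then stand; what a row does not reach is not made up. A row lasts 1/10 s, in which the tool goes at most 50 mm and 8.59 degrees, less where a joint would pass 70% of its speed; a pose out of reach is approached as far as the arm can. A call is refused whole if a number of a shift passes 5 or a number of a turn 0.15, either way. A call with a gripper value outside its range is refused whole. The fingers move at their own pace and stop on an object; "squeeze" is the grip in N (left out, the last holds). Time passes only in rows, so rows that do not move let the fingers close. It gives the time, the measured TCP pose, the force and the opening at its end, in the units of the state.
- telemetry.observe(): the state, without advancing time (a new reading comes with each control period).
- cams.camera(name): name is "side" or "top"; returns the picture (400x640x3 uint8, blue, green, red); there is no depth.
- cams.camera_info(name): a dict with "camera_matrix" (3x3 intrinsics, pixels), "pose" (4x4, takes a point from camera to world coordinates). Camera axes: x right, y down, z forward; pixel columns grow to the right and rows downward; lengths in m; the calibration is good to about 2 mm. A picture is of the moment at which its call begins. camera_info takes no time and is no camera call.
- arm.sign_off(): hands the job in, once; it reports no verdict.
The state is a dict: "clock": time; "qpos": joint angles; "qd": joint speeds; "tau": joint torques, N m; "ee_pos": TCP position; "tcp_rot": TCP orientation; "wrist_force": force on the tool from outside, world axes, zero at the start; "moment": the same for the moment, N m; "opening": finger opening in m.
Only numpy, scipy, OpenCV 4.12 (cv2) and the standard library are available. Lean on these libraries where they do the work, as an engineer would, in place of code of your own. Each camera call takes 0.05 s, during which the arm holds its last target.

## Task

Get the sewing machine ready for the next repair: press the presser-foot lever behind its head down until the foot is fully lowered, so that the tension discs close, and then roll the tension wheel in the top of the head with a fingertip until its yellow bar lines up with the red index lines. The wheel runs on a light plastic spindle, worn a little out of true, so keep your touch gentle (well under 15 N on it), do not lean on the machine, and leave the things round it where they are.

Things in the scene. Friction and masses are not known exactly. Their poses are not given: they have to be found in the camera images.
- machine: white household sewing machine, 180 (x) x 400 (y) x 285 mm high, fixed on the table. Origin: centre of its underside; x from front to back, y along its length towards the head, z up. Head: x -55 to 55, y 100 to 200 mm. Head and arm have a flat top at z = 285 mm; on it lies a thread spool, to z = 325 mm, at x 0 to 40, y -75 to -10 mm.
- wheel_top (a point): fixed point on the machine, (-15, 150, 289) mm: nominal highest point of the tension wheel's rim. The wheel is a black ribbed disc, radius 22 mm, 11 mm wide, axis along machine y; its rim stands about 4 mm out of a 30 (x) x 14 (y) mm slot in the flat head top, so a fingertip must press on it and sweep along machine x. Red index lines, 4 mm wide, lie on both sides of the slot level with this point.
- yellow_mark (a point): centre of the yellow bar (5 mm wide, across the whole rim) on the wheel's rim. It turns with the wheel and starts 1.0 to 1.8 rad behind the index, hidden inside the head; rolling the wheel's top towards the machine's front brings it up through the slot's rear edge. It is set when it is on top, at wheel_top.
- tension (a joint): angle of the tension wheel, 0 to 2.8 rad between stops; grows as the rim's top rolls towards the machine's front (-x), about 22 mm of rim per rad. 1.90 = yellow bar on the index. Hard, no spring under it; turning takes about 4 N along the rim and too light a touch slides over it. Worn: the rim's top rises and falls up to 1.5 mm either way as it turns. It stays where it is left.
- lever_pad (a point): centre of the upper face of the grey-green pad (24 x 22 x 7 mm) on the free end of the presser-foot lever, which sticks 70 mm out of the back of the head (machine +x). Pivot at machine (55, 150, 240) mm, pad 62 mm from it; the face is 255 to 263 mm high when raised and 224 mm when down. Nothing is in the way under it.
- foot_lever (a joint): angle of the presser-foot lever: 0 with the foot raised, 0.62 rad with the foot fully down (stop), pad going down; takes about 4 N at the pad and stays where it is left.
- pincushion: red pincushion, 72 mm across, 37 mm high plus pins, on the table; origin centre of underside. Not to be disturbed.
- spool: blue spool of thread standing on the table, 42 mm across, 52 mm high; origin centre of underside. Not to be disturbed.
- tape_case: yellow round tape-measure case lying on the table, 54 mm across, 17 mm high; origin centre of underside. Not to be disturbed.
- button_jar: amber glass jar with a red lid on the table, 56 mm across, 65 mm high; origin centre of underside. Not to be disturbed.

How it is judged:
By the outcome, as a careful person would: the job done as asked, in the order asked, and still so for the second after the job is handed in, with the robot touching nothing.
It also fails if it takes over 72 s, if anything falls off the work surface, if the arm or the gripper's body presses on something with over 40 N, if the wrist force passes 120 N, or if a joint passes its speed limit or range.

## Working session

There is one attempt and no reset: what is moved stays moved. The work goes in short steps, Python scripts to look and compute and a tool call to move; the robot and the scene stay as the last step left them, time stands still between calls to the robot, and variables do not carry over. Pictures are saved under pics/ and viewed, and the job is handed in when it is done.

Besides the shell and the picture viewer there is one more tool, called after ">>>" by a JSON object that holds its "name" and its "arguments". arm_command: Moves the arm, as the interface text tells. Its arguments: {"type":"object","properties":{"motion":{"type":"array","items":{"type":"object","properties":{"wx":{"type":"number"},"wy":{"type":"number"},"wz":{"type":"number"},"x":{"type":"number"},"y":{"type":"number"},"z":{"type":"number"},"fingers":{"type":"number"}}}},"squeeze":{"type":"number"}},"required":["motion"]}

```bash
mkdir -p pics; python3 - <<'E'
from workcell import telemetry,cams,arm
import cv2,numpy as np
np.set_printoptions(precision=4,suppress=True)
for n in("side","top"):
    im=cams.camera(n);cv2.imwrite(f"pics/{n}0.png",im)
    i=cams.camera_info(n);print(n,np.array(i["camera_matrix"]),np.array(i["pose"]))
s=telemetry.observe()
for k,v in s.items():print(k,np.array(v))
E
```

```text
side [[369.8382   0.     323.3571]
 [  0.     369.8382 192.1983]
 [  0.       0.       1.    ]] [[-0.9987 -0.0199  0.0465  0.562 ]
 [-0.0496  0.5711 -0.8194  0.5387]
 [-0.0102 -0.8206 -0.5714  0.6013]
 [ 0.      0.      0.      1.    ]]
top [[386.988    0.     320.0035]
 [  0.     386.988  199.8258]
 [  0.       0.       1.    ]] [[-0.0077 -0.9866  0.1632  0.4722]
 [-0.9999  0.0097  0.0114 -0.0212]
 [-0.0128 -0.1631 -0.9865  0.9526]
 [ 0.      0.      0.      1.    ]]
clock 0.1
qpos [-1.3198  0.2593  1.5359 -0.      1.348  -0.2028]
qd [ 0.0014 -0.0024 -0.0032 -0.0009 -0.0005  0.0003]
tau [  0.0029 -43.8209 -28.4644   0.072    0.0362  -0.0001]
ee_pos [ 0.241  -0.4939  0.2179]
tcp_rot [[ 0.8988  0.4384 -0.0004]
 [ 0.4384 -0.8988  0.0015]
 [ 0.0003 -0.0016 -1.    ]]
wrist_force [-1.2659  0.6099  1.0228]
moment [0.0292 0.012  0.0168]
opening 0.09271861745086118
```

View pics/side0.png

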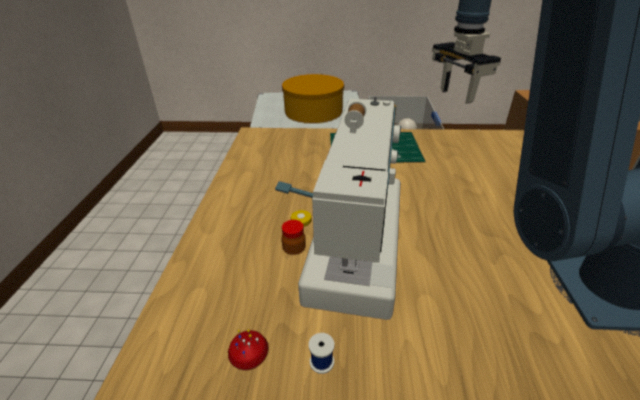

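View pics/top0.png

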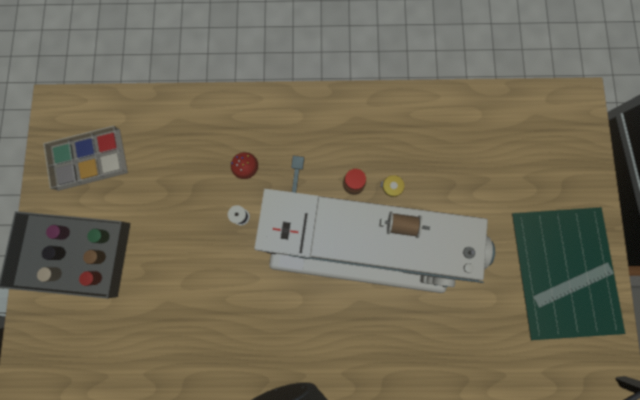

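```bash
cat > h.py <<'E'
import cv2,numpy as np
from workcell import telemetry,cams,arm
np.set_printoptions(precision=4,suppress=True)
I={n:(np.array(cams.camera_info(n)["camera_matrix"]),np.array(cams.camera_info(n)["pose"])) for n in("side","top")}
def ray(n,p):
    K,T=I[n];d=T[:3,:3]@np.linalg.solve(K,[p[0],p[1],1.]);return T[:3,3],d/np.linalg.norm(d)
def plane(n,p,z):
    o,d=ray(n,p);return o+d*(z-o[2])/d[2]
def tri(p,q):
    o1,d1=ray("side",p);o2,d2=ray("top",q)
    t=np.linalg.lstsq(np.c_[d1,-d2],o2-o1,rcond=None)[0]
    a,b=o1+t[0]*d1,o2+t[1]*d2;return (a+b)/2,np.linalg.norm(a-b)
def proj(n,X):
    K,T=I[n];c=T[:3,:3].T@(np.array(X)-T[:3,3]);u=K@c;return u[:2]/u[2]
def crop(im,x0,y0,w,h,s,f):
    cv2.imwrite(f,cv2.resize(im[y0:y0+h,x0:x0+w],None,fx=s,fy=s,interpolation=cv2.INTER_CUBIC))
E
python3 - <<'E'
from h import *
t=cv2.imread("pics/top0.png");s=cv2.imread("pics/side0.png")
crop(t,225,140,100,75+60,4,"pics/tc.png");crop(s,270,150,140,100,5,"pics/sc.png");crop(t,240,180,260,120,3,"pics/tm.png")
for n,im in(("top",t),("side",s)):
    b,g,r=[im[...,k].astype(int) for k in range(3)]
    m=((r>1.6*g+20)&(r>1.6*b+20)).astype(np.uint8)
    k,l,st,c=cv2.connectedComponentsWithStats(m)
    for i in range(1,k):
        if st[i,4]>=4:print(n,"red",st[i],c[i])
E
```

```text
top red [ 98 134  18  17 237] [106.1477 141.962 ]
top red [232 153  24  24 353] [243.8102 165.0935]
top red [345 169  20  20 321] [354.9159 178.7445]
top red [ 80 272  13  13 138] [ 86.0797 278.1087]
side red [362 172   2   4   7] [362.4286 173.2857]
side red [360 180   2   6  10] [360.5 182.5]
side red [281 219  23  27 458] [292.1463 231.1135]
side red [ 228  330   40   40 1178] [247.5722 350.1579]
```

View pics/tc.png

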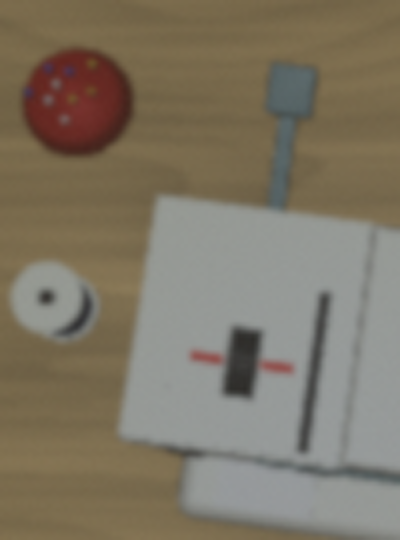

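View pics/sc.png

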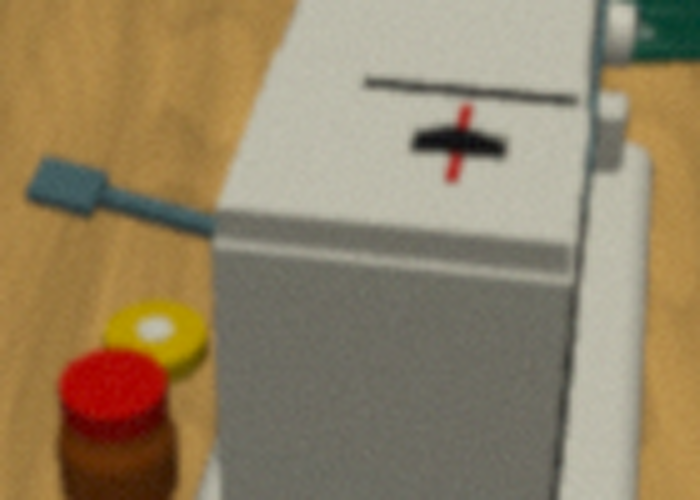

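View pics/tm.png

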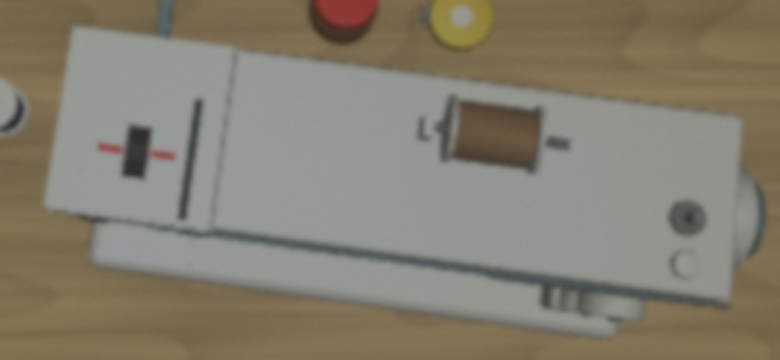

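```bash
python3 - <<'E'
from h import *
P=lambda X,Y,x0,y0,s:(x0+(X+.5)/s-.5,y0+(Y+.5)/s-.5)
T=lambda X,Y,z:plane("top",P(X,Y,225,140,4),z)
bl=plane("top",P(72,27,240,180,3),.285);br=plane("top",P(741,119,240,180,3),.285);fl=plane("top",P(45,208,240,180,3),.285);fr=plane("top",P(728,305,240,180,3),.285)
print(bl,br,fl,fr,np.linalg.norm(bl-br),np.linalg.norm(bl-fl))
yv=(bl-br);yv/=np.linalg.norm(yv);print("yaw from y",np.arctan2(-yv[0],yv[1]))
yv=(fl-fr);print("yaw front",np.arctan2(-yv[0],yv[1]))
xv=bl-fl;print("yaw from x",np.arctan2(xv[1],xv[0]))
print("wheel",T(242,362,.287), "lines",T(190,355,.285),T(293,369,.285))
S=lambda X,Y:P(X,Y,270,150,5)
print("wheel side",plane("side",S(460,142),.287),plane("side",S(458,144),.285))
print("tri wheel",tri(S(459,142),P(242,362,225,140,4)))
# pad
print("pad", [T(292,90,z) for z in(.255,.263)], "tri",tri(S(68,175),P(292,88,225,140,4)))
E
```

```text
[0.6036 0.0855 0.285 ] [ 0.5458 -0.3007  0.285 ] [0.4983 0.0993 0.285 ] [ 0.4412 -0.2853  0.285 ] 0.39048591783003656 0.10621916724579161
yaw from y -0.14858700203298889
yaw front -0.1474049181164236
yaw from x -0.13010203885790964
wheel [0.53  0.047 0.287] lines [0.5334 0.0697 0.285 ] [0.527  0.0251 0.285 ]
wheel side [0.5295 0.0469 0.287 ] [0.5299 0.045  0.285 ]
tri wheel (array([0.5299, 0.047 , 0.2871]), np.float64(0.0002628708421791151))
pad [array([0.6591, 0.0279, 0.255 ]), array([0.6569, 0.0273, 0.263 ])] tri (array([0.6586, 0.0276, 0.2589]), np.float64(0.000842720336090017))
```

>>> {"name": "arm_command", "arguments": {"motion": [{"z":-4,"fingers":1,"wz":0.15},{"z":-4,"fingers":1,"wz":0.15},{"z":-4,"fingers":1,"wz":0.15},{"z":-4,"fingers":1,"wz":0.15},{"fingers":1},{"fingers":1}], "squeeze": 20}}

```text
$.motion[0]: bad value
```

>>> {"name": "arm_command", "arguments": {"motion": [{"x":0,"y":0,"z":-4,"wx":0,"wy":0,"wz":0.14,"fingers":1},{"x":0,"y":0,"z":-4,"wx":0,"wy":0,"wz":0.14,"fingers":1},{"x":0,"y":0,"z":-4,"wx":0,"wy":0,"wz":0.14,"fingers":1},{"x":0,"y":0,"z":-4,"wx":0,"wy":0,"wz":0.14,"fingers":1}], "squeeze": 20}}

```text
clock: 0.5
ee_pos: [0.24, -0.4902, 0.3734]
tcp_rot: [[0.992, -0.125, -0.006], [-0.125, -0.992, 0.022], [-0.008, -0.021, -1.0]]
wrist_force: [1.3, -0.6, -0.2]
opening: 0.0658
```

>>> {"name": "arm_command", "arguments": {"motion": [{"x":2.6,"y":-4.2,"z":0,"wx":-0.02,"wy":0.01,"wz":0.02,"fingers":1},{"x":2.6,"y":-4.2,"z":0,"wx":0,"wy":0,"wz":0,"fingers":1},{"x":2.6,"y":-4.2,"z":0,"wx":0,"wy":0,"wz":0,"fingers":1},{"x":2.6,"y":-4.2,"z":0,"wx":0,"wy":0,"wz":0,"fingers":1},{"x":2.6,"y":-4.2,"z":0,"wx":0,"wy":0,"wz":0,"fingers":1},{"x":2.6,"y":-4.2,"z":0,"wx":0,"wy":0,"wz":0,"fingers":1},{"x":2.6,"y":-4.2,"z":0,"wx":0,"wy":0,"wz":0,"fingers":1},{"x":2.6,"y":-4.2,"z":0,"wx":0,"wy":0,"wz":0,"fingers":1},{"x":2.6,"y":-4.2,"z":0,"wx":0,"wy":0,"wz":0,"fingers":1},{"x":2.6,"y":-4.2,"z":0,"wx":0,"wy":0,"wz":0,"fingers":1},{"x":0,"y":0,"z":0,"wx":0,"wy":0,"wz":0,"fingers":1}]}}

```text
clock: 1.6
ee_pos: [0.5653, -0.1097, 0.3739]
tcp_rot: [[0.987, -0.158, 0.002], [-0.158, -0.987, -0.007], [0.003, 0.007, -1.0]]
wrist_force: [-0.3, 0.6, 0.1]
opening: 0.0004
```

```bash
cat >> h.py <<'E'
YAW=-0.147
def go(X):
    s=telemetry.observe();R=np.array(s["tcp_rot"]);d=R.T@(np.array(X)-s["ee_pos"])*100
    Rd=np.array([[np.cos(YAW),np.sin(YAW),0],[np.sin(YAW),-np.cos(YAW),0],[0,0,-1]])
    w=cv2.Rodrigues(R.T@Rd)[0].ravel()
    print("clk",s["clock"],"pos",np.array(s["ee_pos"]),"F",np.array(s["wrist_force"]),"M",np.array(s["moment"]),"shift cm",d,"turn",w)
E
python3 -c "
from h import *
go([.6586,.0276,.290])"
```

```text
clk 1.6 pos [ 0.5653 -0.1097  0.3739] F [-0.3222  0.63    0.0761] M [ 0.0574 -0.0051 -0.0148] shift cm [  7.0218 -15.0892   8.302 ] turn [ 0.0071 -0.0026 -0.0113]
```

>>> {"name": "arm_command", "arguments": {"motion": [{"x":1.8,"y":-3.9,"z":0,"wx":0.007,"wy":-0.003,"wz":-0.011,"fingers":1},{"x":1.8,"y":-3.8,"z":0,"wx":0,"wy":0,"wz":0,"fingers":1},{"x":1.8,"y":-3.8,"z":0,"wx":0,"wy":0,"wz":0,"fingers":1},{"x":1.8,"y":-3.8,"z":0,"wx":0,"wy":0,"wz":0,"fingers":1},{"x":0,"y":0,"z":4,"wx":0,"wy":0,"wz":0,"fingers":1},{"x":0,"y":0,"z":3,"wx":0,"wy":0,"wz":0,"fingers":1},{"x":0,"y":0,"z":0,"wx":0,"wy":0,"wz":0,"fingers":1}]}}

```text
clock: 2.3
ee_pos: [0.6627, 0.0339, 0.2987]
tcp_rot: [[0.989, -0.146, -0.004], [-0.146, -0.989, -0.002], [-0.003, 0.002, -1.0]]
wrist_force: [-0.6, -0.3, -1.0]
opening: 0.0007
```

```bash
python3 -c "
from h import *
go([.6586,.0276,.265])
for n in('side','top'):
  im=cams.camera(n)
  u=proj(n,telemetry.observe()['ee_pos']);print(u)
  crop(im,max(0,int(u[0])-75),max(0,int(u[1])-60),150,120,4,f'pics/{n}1.png')
"
```

```text
clk 2.3 pos [0.6627 0.0339 0.2987] F [-0.6481 -0.2986 -0.9698] M [ 0.0001  0.0077 -0.0507] shift cm [-0.305   0.6736  3.3749] turn [0.0024 0.0032 0.0006]
[277.6047 164.6296]
[292.6487 152.1838]
```

View pics/side1.png

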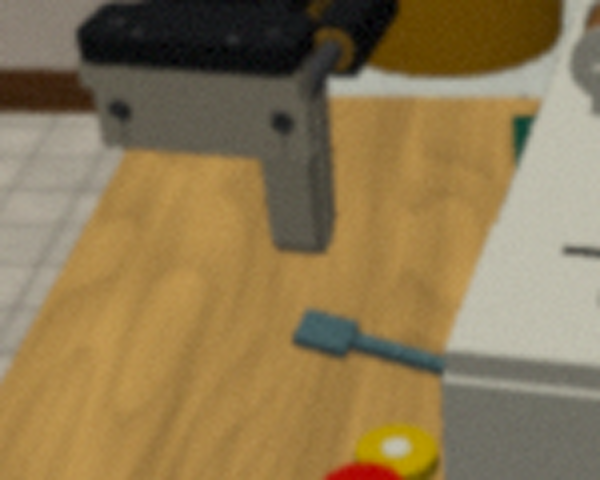

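View pics/top1.png

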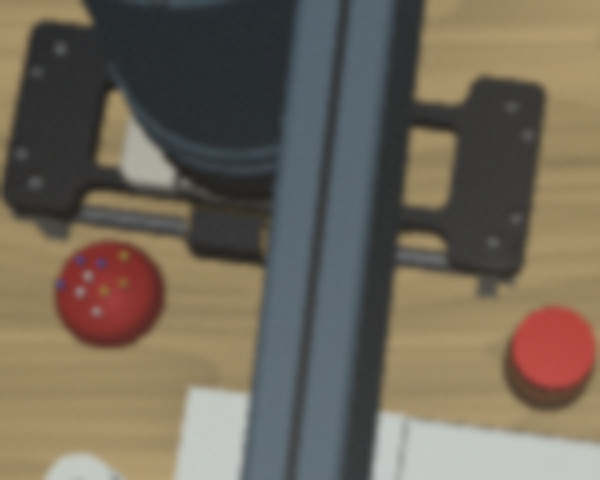

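>>> {"name": "arm_command", "arguments": {"motion": [{"x":-0.3,"y":0.7,"z":1.5,"wx":0,"wy":0,"wz":0,"fingers":1},{"x":0,"y":0,"z":1.5,"wx":0,"wy":0,"wz":0,"fingers":1},{"x":0,"y":0,"z":0,"wx":0,"wy":0,"wz":0,"fingers":1}]}}

```text
clock: 2.7
ee_pos: [0.6621, 0.0235, 0.28]
tcp_rot: [[0.989, -0.15, 0.013], [-0.149, -0.989, -0.005], [0.013, 0.003, -1.0]]
wrist_force: [0.1, -0.7, -0.3]
opening: 0.0004
```

>>> {"name": "arm_command", "arguments": {"motion": [{"x":0,"y":0,"z":0.5,"wx":0,"wy":0,"wz":0,"fingers":1},{"x":0,"y":0,"z":0.5,"wx":0,"wy":0,"wz":0,"fingers":1},{"x":0,"y":0,"z":0.5,"wx":0,"wy":0,"wz":0,"fingers":1}]}}

```text
clock: 3.0
ee_pos: [0.6644, 0.0217, 0.2707]
tcp_rot: [[0.988, -0.151, 0.022], [-0.151, -0.988, -0.006], [0.023, 0.003, -1.0]]
wrist_force: [1.1, 0.3, 0.5]
opening: 0.0005
```

```bash
python3 -c "
from h import *
go([.6586,.0276,.225])"
```

```text
clk 3.0 pos [0.6644 0.0217 0.2707] F [1.144  0.2672 0.4761] M [0.0584 0.0189 0.0156] shift cm [-0.7653 -0.5062  4.551 ] turn [ 0.0029 -0.0226 -0.0049]
```

>>> {"name": "arm_command", "arguments": {"motion": [{"x":-0.8,"y":-0.5,"z":0,"wx":0,"wy":-0.025,"wz":-0.005,"fingers":1},{"x":0,"y":0,"z":0.3,"wx":0,"wy":0,"wz":0,"fingers":1},{"x":0,"y":0,"z":0.3,"wx":0,"wy":0,"wz":0,"fingers":1}]}}

```text
clock: 3.3
ee_pos: [0.6567, 0.0285, 0.2647]
tcp_rot: [[0.989, -0.146, -0.004], [-0.146, -0.989, -0.002], [-0.004, 0.003, -1.0]]
wrist_force: [1.5, -0.1, -0.5]
opening: 0.0005
```

```bash
python3 -c "
from h import *
go([.6586,.0276,.225])"
```

```text
clk 3.3 pos [0.6567 0.0285 0.2647] F [ 1.4624 -0.0787 -0.5372] M [ 0.0134 -0.0347  0.0035] shift cm [0.2146 0.055  3.9656] turn [0.0028 0.004  0.0007]
```

>>> {"name": "arm_command", "arguments": {"motion": [{"x":0.1,"y":0,"z":0.5,"wx":0,"wy":0,"wz":0,"fingers":1},{"x":0,"y":0,"z":0.5,"wx":0,"wy":0,"wz":0,"fingers":1},{"x":0,"y":0,"z":0.5,"wx":0,"wy":0,"wz":0,"fingers":1}]}}

```text
clock: 3.6
ee_pos: [0.6595, 0.0284, 0.2501]
tcp_rot: [[0.989, -0.145, 0.001], [-0.145, -0.989, -0.003], [0.001, 0.003, -1.0]]
wrist_force: [1.3, 0.2, 2.9]
opening: 0.0002
```

```bash
python3 -c "
from h import *
go([.6576,.0276,.225])"
```

```text
clk 3.6 pos [0.6595 0.0284 0.2501] F [1.349  0.1665 2.9481] M [ 0.0229 -0.3856 -0.0088] shift cm [-0.1839  0.0977  2.5119] turn [ 0.0028 -0.0013  0.0012]
```

>>> {"name": "arm_command", "arguments": {"motion": [{"x":-0.2,"y":0.1,"z":0.5,"wx":0,"wy":0,"wz":0,"fingers":1},{"x":0,"y":0,"z":0.5,"wx":0,"wy":0,"wz":0,"fingers":1},{"x":0,"y":0,"z":0.5,"wx":0,"wy":0,"wz":0,"fingers":1}]}}

```text
clock: 3.9
ee_pos: [0.6581, 0.0277, 0.2353]
tcp_rot: [[0.989, -0.145, 0.004], [-0.145, -0.989, -0.003], [0.004, 0.002, -1.0]]
wrist_force: [0.3, 0.6, 4.3]
opening: 0.0005
```

```bash
python3 -c "
from h import *
go([.6566,.0276,.225])"
```

```text
clk 3.9 pos [0.6581 0.0277 0.2353] F [0.2883 0.6489 4.2799] M [ 0.1695  0.0749 -0.0265] shift cm [-0.1497  0.0305  1.0266] turn [ 0.0022 -0.0043  0.0012]
```

>>> {"name": "arm_command", "arguments": {"motion": [{"x":-0.2,"y":0,"z":0.4,"wx":0,"wy":0,"wz":0,"fingers":1},{"x":0,"y":0,"z":0.3,"wx":0,"wy":0,"wz":0,"fingers":1}]}}

```text
clock: 4.1
ee_pos: [0.6565, 0.0279, 0.2278]
tcp_rot: [[0.989, -0.145, 0.005], [-0.145, -0.989, -0.003], [0.006, 0.002, -1.0]]
wrist_force: [-1.3, 0.9, 7.4]
opening: 0.0002
```

>>> {"name": "arm_command", "arguments": {"motion": [{"x":-0.1,"y":0,"z":0.25,"wx":0,"wy":0,"wz":0,"fingers":1}]}}

```text
clock: 4.2
ee_pos: [0.6563, 0.0279, 0.2273]
tcp_rot: [[0.989, -0.145, 0.009], [-0.145, -0.989, -0.003], [0.009, 0.002, -1.0]]
wrist_force: [0.8, 0.4, 21.1]
opening: 0.0002
```

>>> {"name": "arm_command", "arguments": {"motion": [{"x":0,"y":0,"z":0.2,"wx":0,"wy":0,"wz":0,"fingers":1}]}}

```text
clock: 4.3
ee_pos: [0.6565, 0.0279, 0.2275]
tcp_rot: [[0.989, -0.145, 0.011], [-0.145, -0.989, -0.004], [0.012, 0.002, -1.0]]
wrist_force: [-2.5, 0.0, 13.5]
opening: 0.0007
```

>>> {"name": "arm_command", "arguments": {"motion": [{"x":0,"y":0,"z":-1,"wx":0,"wy":-0.01,"wz":0,"fingers":1},{"x":0,"y":0,"z":-3,"wx":0,"wy":0,"wz":0,"fingers":1},{"x":0,"y":0,"z":-4,"wx":0,"wy":0,"wz":0,"fingers":1},{"x":0,"y":0,"z":0,"wx":0,"wy":0,"wz":0,"fingers":1}]}}

```text
clock: 4.7
ee_pos: [0.6519, 0.0284, 0.3053]
tcp_rot: [[0.989, -0.145, -0.013], [-0.145, -0.989, -0.001], [-0.013, 0.003, -1.0]]
wrist_force: [1.3, 0.1, 0.6]
opening: 0.0006
```

```bash
python3 -c "
from h import *
go([.530,.047,.31])
im=cams.camera('side');crop(im,250,120,160,120,4,'pics/side2.png')
for z in(.224,.259): print(z,proj('side',[.657,.028,z]))
"
```

```text
clk 4.7 pos [0.6519 0.0284 0.3053] F [1.3088 0.1085 0.5577] M [ 0.0668 -0.0297 -0.0209] shift cm [-12.3359  -0.0702  -0.3106] turn [0.0032 0.013  0.0011]
0.224 [285.2888 201.4975]
0.259 [283.8437 184.6222]
```

View pics/side2.png

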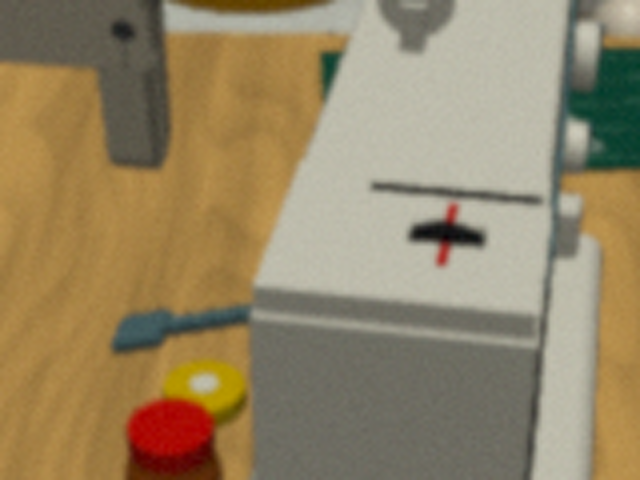

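>>> {"name": "arm_command", "arguments": {"motion": [{"x":-4,"y":0,"z":-0.5,"wx":0,"wy":0.013,"wz":0,"fingers":1},{"x":-4,"y":0,"z":0,"wx":0,"wy":0,"wz":0,"fingers":1},{"x":-3.3,"y":0,"z":0,"wx":0,"wy":0,"wz":0,"fingers":1},{"x":0,"y":0,"z":0,"wx":0,"wy":0,"wz":0,"fingers":1}]}}

```text
clock: 5.15
ee_pos: [0.5313, 0.0452, 0.2953]
tcp_rot: [[0.989, -0.146, -0.029], [-0.146, -0.989, -0.0], [-0.029, 0.004, -1.0]]
wrist_force: [1.1, 0.5, 0.4]
opening: 0.0002
```

```bash
python3 -c "
from h import *
go([.537,.046,.292])
im=cams.camera('side');crop(im,270,100,160,120,4,'pics/side3.png')
"
```

```text
clk 5.15 pos [0.5313 0.0452 0.2953] F [1.1027 0.5102 0.3559] M [ 0.0131  0.0063 -0.0006] shift cm [ 0.562  -0.1593  0.3084] turn [0.0045 0.0288 0.0003]
```

View pics/side3.png

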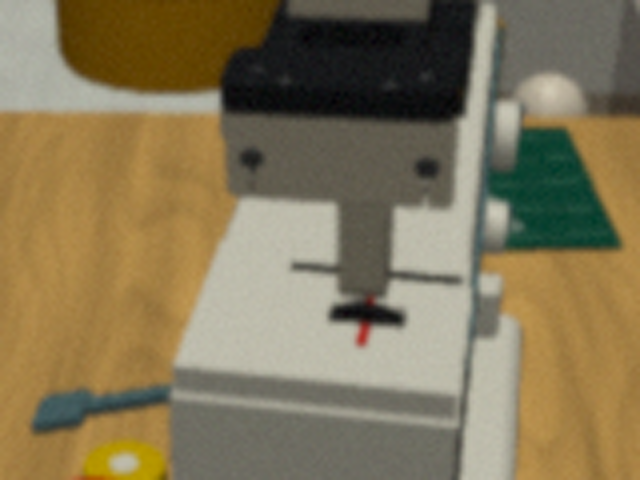

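```bash
python3 -c "
from h import *
f=lambda X:(proj('side',X)-[270,100])*4
print(f(telemetry.observe()['ee_pos']),f([.53,.047,.289]),f([.53,.047,.295]))
for k in (-.017,0,.017): print(k,f([.5313+k*.145,.0452+k*.989,.2953]))
"
```

```text
[358.0266 291.7157] [365.2675 307.8017] [366.013 294.802]
-0.017 [367.3462 269.5352]
0 [362.549  291.6479]
0.017 [357.5196 314.8316]
```

>>> {"name": "arm_command", "arguments": {"motion": [{"x":0.6,"y":-0.2,"z":0.0,"wx":0,"wy":0.03,"wz":0,"fingers":1},{"x":0,"y":0,"z":0,"wx":0,"wy":0,"wz":0,"fingers":1}]}}

```text
clock: 5.4
ee_pos: [0.5395, 0.0456, 0.2924]
tcp_rot: [[0.989, -0.147, -0.001], [-0.147, -0.989, -0.005], [-0.001, 0.005, -1.0]]
wrist_force: [-0.0, -0.2, 0.6]
opening: 0.0005
```

```bash
python3 -c "
from h import *
go([.537,.046,.289])"
```

```text
clk 5.4 pos [0.5395 0.0456 0.2924] F [-0.0181 -0.1736  0.5655] M [0.0496 0.0219 0.0061] shift cm [-0.2512 -0.0071  0.3449] turn [ 0.0049  0.0006 -0.0004]
```

>>> {"name": "arm_command", "arguments": {"motion": [{"x":0,"y":0,"z":0.1,"wx":0,"wy":0,"wz":0,"fingers":1}]}}

```text
clock: 5.5
ee_pos: [0.5398, 0.0454, 0.2906]
tcp_rot: [[0.989, -0.147, -0.003], [-0.147, -0.989, -0.005], [-0.002, 0.005, -1.0]]
wrist_force: [0.3, 0.4, 0.2]
opening: 0.0005
```

>>> {"name": "arm_command", "arguments": {"motion": [{"x":-0.1,"y":0,"z":0.1,"wx":0,"wy":0,"wz":0,"fingers":1}]}}

```text
clock: 5.6
ee_pos: [0.5392, 0.0453, 0.2887]
tcp_rot: [[0.989, -0.147, -0.005], [-0.147, -0.989, -0.005], [-0.004, 0.005, -1.0]]
wrist_force: [-0.3, 0.3, 0.4]
opening: 0.0002
```

>>> {"name": "arm_command", "arguments": {"motion": [{"x":-0.1,"y":0,"z":0.1,"wx":0,"wy":0,"wz":0,"fingers":1}]}}

```text
clock: 5.7
ee_pos: [0.539, 0.0452, 0.2879]
tcp_rot: [[0.989, -0.147, -0.004], [-0.147, -0.989, -0.005], [-0.003, 0.005, -1.0]]
wrist_force: [0.4, 0.5, 10.0]
opening: 0.0005
```

>>> {"name": "arm_command", "arguments": {"motion": [{"x":-0.3,"y":0,"z":0.0,"wx":0,"wy":0,"wz":0,"fingers":1}]}}

```text
clock: 5.8
ee_pos: [0.537, 0.0454, 0.2882]
tcp_rot: [[0.989, -0.148, -0.003], [-0.148, -0.989, -0.005], [-0.002, 0.005, -1.0]]
wrist_force: [1.4, -0.9, 0.8]
opening: 0.0005
```

>>> {"name": "arm_command", "arguments": {"motion": [{"x":-0.3,"y":0,"z":0.0,"wx":0,"wy":0,"wz":0,"fingers":1}]}}

```text
clock: 5.9
ee_pos: [0.5343, 0.0457, 0.2882]
tcp_rot: [[0.989, -0.148, -0.002], [-0.148, -0.989, -0.005], [-0.001, 0.005, -1.0]]
wrist_force: [0.5, 0.3, 0.2]
opening: 0.0004
```

>>> {"name": "arm_command", "arguments": {"motion": [{"x":-0.2,"y":0,"z":0.1,"wx":0,"wy":0,"wz":0,"fingers":1}]}}

```text
clock: 6.0
ee_pos: [0.5336, 0.0458, 0.2881]
tcp_rot: [[0.989, -0.148, 0.002], [-0.148, -0.989, -0.005], [0.002, 0.005, -1.0]]
wrist_force: [4.8, -0.3, 6.4]
opening: 0.0005
```

>>> {"name": "arm_command", "arguments": {"motion": [{"x":-0.2,"y":0,"z":0.1,"wx":0,"wy":0,"wz":0,"fingers":1}]}}

```text
clock: 6.1
ee_pos: [0.533, 0.0458, 0.2881]
tcp_rot: [[0.989, -0.148, 0.006], [-0.148, -0.989, -0.006], [0.007, 0.005, -1.0]]
wrist_force: [4.3, -0.9, 5.3]
opening: 0.0002
```

>>> {"name": "arm_command", "arguments": {"motion": [{"x":-0.2,"y":0,"z":0.1,"wx":0,"wy":0,"wz":0,"fingers":1}]}}

```text
clock: 6.2
ee_pos: [0.5322, 0.0459, 0.2881]
tcp_rot: [[0.989, -0.148, 0.01], [-0.148, -0.989, -0.006], [0.01, 0.005, -1.0]]
wrist_force: [4.3, 0.4, 5.4]
opening: 0.0002
```

>>> {"name": "arm_command", "arguments": {"motion": [{"x":-0.4,"y":0,"z":0.12,"wx":0,"wy":-0.005,"wz":0,"fingers":1},{"x":-0.4,"y":0,"z":0.12,"wx":0,"wy":-0.005,"wz":0,"fingers":1}]}}

```text
clock: 6.4
ee_pos: [0.5274, 0.0466, 0.2882]
tcp_rot: [[0.989, -0.149, 0.009], [-0.149, -0.989, -0.006], [0.01, 0.004, -1.0]]
wrist_force: [5.6, 0.0, 7.1]
opening: 0.0002
```

>>> {"name": "arm_command", "arguments": {"motion": [{"x":-0.4,"y":0,"z":0.12,"wx":0,"wy":-0.005,"wz":0,"fingers":1},{"x":-0.4,"y":0,"z":0.12,"wx":0,"wy":-0.005,"wz":0,"fingers":1}]}}

```text
clock: 6.6
ee_pos: [0.5225, 0.0473, 0.2883]
tcp_rot: [[0.989, -0.149, 0.009], [-0.149, -0.989, -0.005], [0.01, 0.004, -1.0]]
wrist_force: [3.1, 0.0, 4.4]
opening: 0.0009
```

>>> {"name": "arm_command", "arguments": {"motion": [{"x":0,"y":0,"z":-0.8,"wx":0,"wy":0,"wz":0,"fingers":1},{"x":1.2,"y":0,"z":-0.8,"wx":0,"wy":-0.01,"wz":0,"fingers":1},{"x":0,"y":0,"z":0,"wx":0,"wy":0,"wz":0,"fingers":1}]}}

```text
clock: 6.9
ee_pos: [0.5314, 0.046, 0.3044]
tcp_rot: [[0.989, -0.149, -0.007], [-0.149, -0.989, -0.003], [-0.007, 0.004, -1.0]]
wrist_force: [0.2, -0.6, 0.8]
opening: 0.0004
```

```bash
python3 -c "
from h import *
go([.538,.046,.289])
im=cams.camera('side');crop(im,330,150,70,50,10,'pics/side4.png')
"
```

```text
clk 6.9 pos [0.5314 0.046  0.3044] F [ 0.2384 -0.5895  0.8456] M [ 0.0058 -0.0057  0.0259] shift cm [ 0.6634 -0.1045  1.5311] turn [ 0.0043  0.0066 -0.0021]
```

View pics/side4.png

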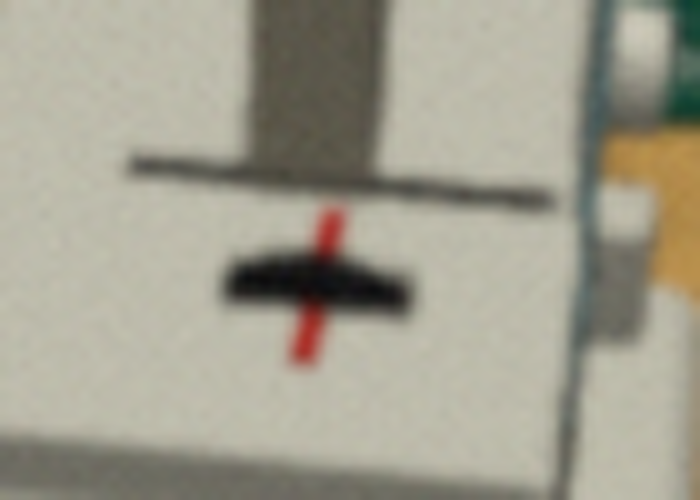

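>>> {"name": "arm_command", "arguments": {"motion": [{"x":0.7,"y":-0.1,"z":0.6,"wx":0,"wy":0.005,"wz":0,"fingers":1},{"x":0,"y":0,"z":0.3,"wx":0,"wy":0,"wz":0,"fingers":1}]}}

```text
clock: 7.15
ee_pos: [0.5365, 0.0465, 0.2934]
tcp_rot: [[0.989, -0.148, -0.005], [-0.148, -0.989, -0.004], [-0.005, 0.004, -1.0]]
wrist_force: [-0.4, -0.1, -0.5]
opening: 0.0007
```

>>> {"name": "arm_command", "arguments": {"motion": [{"x":0,"y":0,"z":0.1,"wx":0,"wy":0,"wz":0,"fingers":1}]}}

```text
clock: 7.25
ee_pos: [0.5358, 0.0466, 0.2912]
tcp_rot: [[0.989, -0.148, -0.007], [-0.148, -0.989, -0.003], [-0.007, 0.004, -1.0]]
wrist_force: [0.0, -0.4, 0.1]
opening: 0.0007
```

>>> {"name": "arm_command", "arguments": {"motion": [{"x":0.2,"y":0,"z":0.1,"wx":0,"wy":0,"wz":0,"fingers":1}]}}

```text
clock: 7.35
ee_pos: [0.5372, 0.0465, 0.2896]
tcp_rot: [[0.989, -0.148, -0.009], [-0.148, -0.989, -0.003], [-0.008, 0.004, -1.0]]
wrist_force: [0.3, 0.1, -0.5]
opening: 0.0004
```

>>> {"name": "arm_command", "arguments": {"motion": [{"x":0,"y":0,"z":0.05,"wx":0,"wy":0,"wz":0,"fingers":1}]}}

```text
clock: 7.45
ee_pos: [0.5371, 0.0465, 0.2887]
tcp_rot: [[0.989, -0.148, -0.009], [-0.148, -0.989, -0.003], [-0.009, 0.004, -1.0]]
wrist_force: [-0.7, 0.1, -0.6]
opening: 0.0005
```

>>> {"name": "arm_command", "arguments": {"motion": [{"x":-0.3,"y":0,"z":0.1,"wx":0,"wy":0,"wz":0,"fingers":1}]}}

```text
clock: 7.55
ee_pos: [0.5356, 0.0467, 0.2884]
tcp_rot: [[0.989, -0.148, -0.006], [-0.148, -0.989, -0.004], [-0.005, 0.004, -1.0]]
wrist_force: [5.3, -1.4, 5.4]
opening: -0.0001
```

Rolling; continue the stroke.

>>> {"name": "arm_command", "arguments": {"motion": [{"x":-0.4,"y":0,"z":0.12,"wx":0,"wy":-0.005,"wz":0,"fingers":1},{"x":-0.4,"y":0,"z":0.12,"wx":0,"wy":-0.005,"wz":0,"fingers":1}]}}

```text
clock: 7.75
ee_pos: [0.5299, 0.0475, 0.2885]
tcp_rot: [[0.989, -0.148, -0.007], [-0.148, -0.989, -0.003], [-0.007, 0.004, -1.0]]
wrist_force: [4.6, -0.1, 5.8]
opening: 0.0001
```

>>> {"name": "arm_command", "arguments": {"motion": [{"x":-0.4,"y":0,"z":0.12,"wx":0,"wy":-0.005,"wz":0,"fingers":1},{"x":-0.4,"y":0,"z":0.12,"wx":0,"wy":-0.005,"wz":0,"fingers":1}]}}

```text
clock: 7.95
ee_pos: [0.5238, 0.0484, 0.2886]
tcp_rot: [[0.989, -0.149, -0.01], [-0.149, -0.989, -0.002], [-0.01, 0.004, -1.0]]
wrist_force: [3.4, 0.0, 5.3]
opening: 0.0007
```

>>> {"name": "arm_command", "arguments": {"motion": [{"x":0,"y":0,"z":-0.8,"wx":0,"wy":0,"wz":0,"fingers":1},{"x":1.5,"y":0,"z":-0.5,"wx":0,"wy":-0.01,"wz":0,"fingers":1},{"x":0,"y":0,"z":0,"wx":0,"wy":0,"wz":0,"fingers":1}]}}

```text
clock: 8.25
ee_pos: [0.5355, 0.0467, 0.3018]
tcp_rot: [[0.989, -0.148, -0.027], [-0.148, -0.989, -0.0], [-0.026, 0.004, -1.0]]
wrist_force: [1.1, 0.2, -0.4]
opening: 0.0005
```

```bash
python3 -c "
from h import *
go([.538,.0465,.289])
im=cams.camera('side');crop(im,330,150,70,50,10,'pics/side5.png')
"
```

```text
clk 8.25 pos [0.5355 0.0467 0.3018] F [ 1.1341  0.1553 -0.3534] M [ 0.0154 -0.0383  0.0049] shift cm [ 0.2834 -0.0174  1.2704] turn [ 0.004   0.0262 -0.0017]
```

View pics/side5.png

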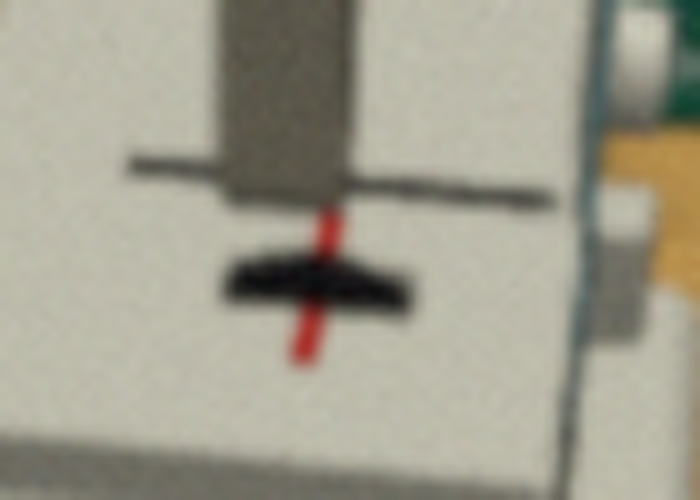

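>>> {"name": "arm_command", "arguments": {"motion": [{"x":0.3,"y":0,"z":0.5,"wx":0,"wy":0.02,"wz":0,"fingers":1},{"x":0,"y":0,"z":0.3,"wx":0,"wy":0.005,"wz":0,"fingers":1}]}}

```text
clock: 8.5
ee_pos: [0.5357, 0.0469, 0.2927]
tcp_rot: [[0.989, -0.148, -0.005], [-0.148, -0.989, -0.003], [-0.005, 0.004, -1.0]]
wrist_force: [-0.5, -0.0, 0.0]
opening: 0.0006
```

>>> {"name": "arm_command", "arguments": {"motion": [{"x":0,"y":0,"z":0.05,"wx":0,"wy":0,"wz":0,"fingers":1}]}}

```text
clock: 8.6
ee_pos: [0.5345, 0.0472, 0.2916]
tcp_rot: [[0.989, -0.148, -0.007], [-0.148, -0.989, -0.003], [-0.007, 0.004, -1.0]]
wrist_force: [-0.2, 0.0, -0.3]
opening: 0.0005
```

>>> {"name": "arm_command", "arguments": {"motion": [{"x":0.3,"y":0,"z":0.1,"wx":0,"wy":0,"wz":0,"fingers":1}]}}

```text
clock: 8.7
ee_pos: [0.5367, 0.0469, 0.2906]
tcp_rot: [[0.989, -0.147, -0.008], [-0.147, -0.989, -0.003], [-0.008, 0.004, -1.0]]
wrist_force: [-0.4, -0.2, -0.1]
opening: 0.0006
```

>>> {"name": "arm_command", "arguments": {"motion": [{"x":0,"y":0,"z":0.05,"wx":0,"wy":0,"wz":0,"fingers":1}]}}

```text
clock: 8.8
ee_pos: [0.5366, 0.0469, 0.2899]
tcp_rot: [[0.989, -0.147, -0.009], [-0.147, -0.989, -0.003], [-0.008, 0.004, -1.0]]
wrist_force: [-0.4, 0.0, 0.1]
opening: 0.0005
```

>>> {"name": "arm_command", "arguments": {"motion": [{"x":-0.3,"y":0,"z":0.1,"wx":0,"wy":0,"wz":0,"fingers":1}]}}

```text
clock: 8.9
ee_pos: [0.5337, 0.0473, 0.2888]
tcp_rot: [[0.989, -0.147, -0.009], [-0.147, -0.989, -0.003], [-0.009, 0.004, -1.0]]
wrist_force: [0.1, 0.1, 0.7]
opening: 0.0006
```

>>> {"name": "arm_command", "arguments": {"motion": [{"x":-0.4,"y":0,"z":0.12,"wx":0,"wy":-0.005,"wz":0,"fingers":1},{"x":-0.4,"y":0,"z":0.12,"wx":0,"wy":-0.005,"wz":0,"fingers":1}]}}

```text
clock: 9.1
ee_pos: [0.5282, 0.0482, 0.2885]
tcp_rot: [[0.989, -0.148, -0.011], [-0.148, -0.989, -0.002], [-0.011, 0.004, -1.0]]
wrist_force: [4.1, 0.2, 6.0]
opening: 0.0007
```

>>> {"name": "arm_command", "arguments": {"motion": [{"x":0,"y":0,"z":-0.8,"wx":0,"wy":0,"wz":0,"fingers":1},{"x":0.8,"y":0,"z":-0.5,"wx":0,"wy":-0.01,"wz":0,"fingers":1},{"x":0,"y":0,"z":0,"wx":0,"wy":0,"wz":0,"fingers":1}]}}

```text
clock: 9.4
ee_pos: [0.5339, 0.0474, 0.3022]
tcp_rot: [[0.989, -0.147, -0.026], [-0.147, -0.989, -0.0], [-0.026, 0.004, -1.0]]
wrist_force: [1.4, 0.2, 0.4]
opening: 0.0007
```

```bash
python3 -c "
from h import *
go([.538,.0465,.289])
im=cams.camera('side');crop(im,330,150,70,50,10,'pics/side6.png')
"
```

```text
clk 9.4 pos [0.5339 0.0474 0.3022] F [1.3573 0.1742 0.3521] M [ 0.1242  0.0261 -0.0173] shift cm [0.4481 0.0236 1.3084] turn [ 0.0039  0.0256 -0.001 ]
```

View pics/side6.png

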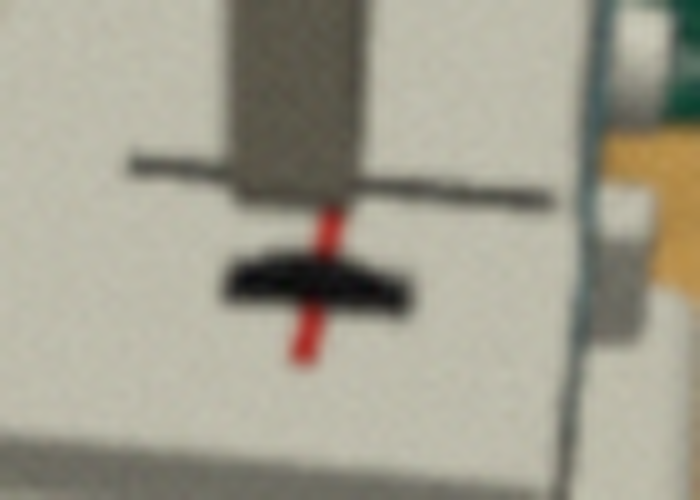

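>>> {"name": "arm_command", "arguments": {"motion": [{"x":0.4,"y":0,"z":0.5,"wx":0,"wy":0.02,"wz":0,"fingers":1},{"x":0.2,"y":0,"z":0.3,"wx":0,"wy":0.005,"wz":0,"fingers":1}]}}

```text
clock: 9.65
ee_pos: [0.5381, 0.0469, 0.2934]
tcp_rot: [[0.989, -0.147, -0.003], [-0.147, -0.989, -0.004], [-0.002, 0.004, -1.0]]
wrist_force: [-0.7, 0.1, 0.4]
opening: 0.0003
```

>>> {"name": "arm_command", "arguments": {"motion": [{"x":0.2,"y":0,"z":0.1,"wx":0,"wy":0,"wz":0,"fingers":1},{"x":0.2,"y":0,"z":0.05,"wx":0,"wy":0,"wz":0,"fingers":1}]}}

```text
clock: 9.85
ee_pos: [0.5409, 0.0466, 0.2911]
tcp_rot: [[0.989, -0.147, -0.006], [-0.147, -0.989, -0.003], [-0.005, 0.004, -1.0]]
wrist_force: [-0.9, 0.1, -0.1]
opening: 0.0004
```

>>> {"name": "arm_command", "arguments": {"motion": [{"x":0,"y":0,"z":0.05,"wx":0,"wy":0,"wz":0,"fingers":1}]}}

```text
clock: 9.95
ee_pos: [0.5409, 0.0466, 0.2905]
tcp_rot: [[0.989, -0.147, -0.006], [-0.147, -0.989, -0.003], [-0.005, 0.004, -1.0]]
wrist_force: [0.5, 0.6, 0.2]
opening: 0.0004
```

>>> {"name": "arm_command", "arguments": {"motion": [{"x":-0.2,"y":0,"z":0.15,"wx":0,"wy":0,"wz":0,"fingers":1},{"x":-0.1,"y":0,"z":0.15,"wx":0,"wy":0,"wz":0,"fingers":1}]}}

```text
clock: 10.15
ee_pos: [0.5387, 0.0469, 0.2883]
tcp_rot: [[0.989, -0.147, -0.004], [-0.147, -0.989, -0.003], [-0.003, 0.004, -1.0]]
wrist_force: [1.3, 1.0, 9.2]
opening: 0.0007
```

>>> {"name": "arm_command", "arguments": {"motion": [{"x":-0.3,"y":0,"z":0.16,"wx":0,"wy":-0.005,"wz":0,"fingers":1}]}}

```text
clock: 10.25
ee_pos: [0.5377, 0.047, 0.2884]
tcp_rot: [[0.989, -0.147, -0.003], [-0.147, -0.989, -0.003], [-0.002, 0.004, -1.0]]
wrist_force: [4.9, -2.0, 7.0]
opening: 0.0003
```

>>> {"name": "arm_command", "arguments": {"motion": [{"x":-0.3,"y":0,"z":0.16,"wx":0,"wy":-0.005,"wz":0,"fingers":1}]}}

```text
clock: 10.35
ee_pos: [0.5366, 0.0471, 0.2885]
tcp_rot: [[0.989, -0.147, -0.002], [-0.147, -0.989, -0.003], [-0.001, 0.004, -1.0]]
wrist_force: [4.2, -0.5, 5.2]
opening: 0.0006
```

>>> {"name": "arm_command", "arguments": {"motion": [{"x":-0.4,"y":0,"z":0.16,"wx":0,"wy":-0.005,"wz":0,"fingers":1}]}}

```text
clock: 10.45
ee_pos: [0.5345, 0.0474, 0.2885]
tcp_rot: [[0.989, -0.147, -0.001], [-0.147, -0.989, -0.003], [-0.0, 0.003, -1.0]]
wrist_force: [4.9, 0.3, 5.9]
opening: 0.0008
```

>>> {"name": "arm_command", "arguments": {"motion": [{"x":-0.4,"y":0,"z":0.18,"wx":0,"wy":-0.005,"wz":0,"fingers":1}]}}

```text
clock: 10.55
ee_pos: [0.5326, 0.0477, 0.2886]
tcp_rot: [[0.989, -0.148, 0.001], [-0.148, -0.989, -0.003], [0.001, 0.003, -1.0]]
wrist_force: [5.4, -0.4, 7.6]
opening: 0.0003
```

>>> {"name": "arm_command", "arguments": {"motion": [{"x":-0.4,"y":0,"z":0.18,"wx":0,"wy":-0.005,"wz":0,"fingers":1}]}}

```text
clock: 10.65
ee_pos: [0.5308, 0.048, 0.2887]
tcp_rot: [[0.989, -0.148, 0.003], [-0.148, -0.989, -0.003], [0.003, 0.003, -1.0]]
wrist_force: [3.8, -0.4, 6.2]
opening: 0.0004
```

>>> {"name": "arm_command", "arguments": {"motion": [{"x":0,"y":0,"z":-0.8,"wx":0,"wy":0,"wz":0,"fingers":1},{"x":0.8,"y":0,"z":-0.5,"wx":0,"wy":-0.01,"wz":0,"fingers":1},{"x":0,"y":0,"z":0,"wx":0,"wy":0,"wz":0,"fingers":1}]}}

```text
clock: 10.95
ee_pos: [0.5373, 0.0471, 0.3028]
tcp_rot: [[0.989, -0.148, -0.01], [-0.148, -0.989, -0.002], [-0.009, 0.003, -1.0]]
wrist_force: [-0.0, -0.0, -0.3]
opening: 0.0003
```

```bash
python3 -c "
from h import *
go([.538,.0465,.289])
im=cams.camera('side');crop(im,330,150,70,50,10,'pics/side7.png')
"
```

```text
clk 10.95 pos [0.5373 0.0471 0.3028] F [-0.0365 -0.0456 -0.303 ] M [ 0.0646 -0.0032 -0.0366] shift cm [0.0877 0.0426 1.3796] turn [ 0.0029  0.0093 -0.0012]
```

View pics/side7.png

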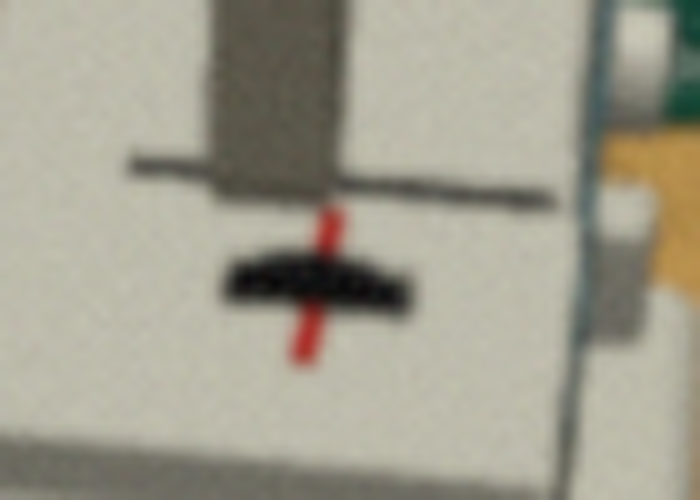

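>>> {"name": "arm_command", "arguments": {"motion": [{"x":0.2,"y":0,"z":0.5,"wx":0,"wy":0.01,"wz":0,"fingers":1},{"x":0.1,"y":0,"z":0.3,"wx":0,"wy":0.005,"wz":0,"fingers":1}]}}

```text
clock: 11.2
ee_pos: [0.539, 0.047, 0.2936]
tcp_rot: [[0.989, -0.147, 0.004], [-0.147, -0.989, -0.004], [0.005, 0.003, -1.0]]
wrist_force: [-0.6, 0.2, -0.3]
opening: 0.0007
```

>>> {"name": "arm_command", "arguments": {"motion": [{"x":0.1,"y":0,"z":0.1,"wx":0,"wy":0,"wz":0,"fingers":1},{"x":0.1,"y":0,"z":0.1,"wx":0,"wy":0,"wz":0,"fingers":1}]}}

```text
clock: 11.4
ee_pos: [0.5399, 0.0469, 0.2903]
tcp_rot: [[0.989, -0.147, 0.002], [-0.147, -0.989, -0.003], [0.003, 0.003, -1.0]]
wrist_force: [-0.6, 1.3, -0.6]
opening: 0.0005
```

>>> {"name": "arm_command", "arguments": {"motion": [{"x":0,"y":0,"z":0.1,"wx":0,"wy":0,"wz":0,"fingers":1}]}}

```text
clock: 11.5
ee_pos: [0.5398, 0.0469, 0.289]
tcp_rot: [[0.989, -0.147, 0.002], [-0.147, -0.989, -0.003], [0.002, 0.003, -1.0]]
wrist_force: [-0.2, -1.0, -0.2]
opening: 0.0006
```

>>> {"name": "arm_command", "arguments": {"motion": [{"x":-0.1,"y":0,"z":0.15,"wx":0,"wy":0,"wz":0,"fingers":1}]}}

```text
clock: 11.6
ee_pos: [0.5397, 0.0469, 0.2885]
tcp_rot: [[0.989, -0.147, 0.005], [-0.147, -0.989, -0.004], [0.005, 0.003, -1.0]]
wrist_force: [1.0, 0.2, 10.3]
opening: 0.0009
```

>>> {"name": "arm_command", "arguments": {"motion": [{"x":-0.3,"y":0,"z":0.2,"wx":0,"wy":-0.005,"wz":0,"fingers":1}]}}

```text
clock: 11.7
ee_pos: [0.5393, 0.047, 0.2886]
tcp_rot: [[0.989, -0.147, 0.007], [-0.147, -0.989, -0.004], [0.008, 0.003, -1.0]]
wrist_force: [4.8, -1.0, 9.2]
opening: 0.0005
```

>>> {"name": "arm_command", "arguments": {"motion": [{"x":-0.4,"y":0,"z":0.2,"wx":0,"wy":-0.005,"wz":0,"fingers":1}]}}

```text
clock: 11.8
ee_pos: [0.5381, 0.0471, 0.2888]
tcp_rot: [[0.989, -0.148, 0.01], [-0.147, -0.989, -0.004], [0.011, 0.002, -1.0]]
wrist_force: [4.5, -0.6, 6.3]
opening: 0.0004
```

>>> {"name": "arm_command", "arguments": {"motion": [{"x":-0.4,"y":0,"z":0.2,"wx":0,"wy":-0.005,"wz":0,"fingers":1}]}}

```text
clock: 11.9
ee_pos: [0.5367, 0.0473, 0.2889]
tcp_rot: [[0.989, -0.148, 0.013], [-0.148, -0.989, -0.004], [0.013, 0.002, -1.0]]
wrist_force: [5.1, -0.3, 5.0]
opening: 0.0001
```

>>> {"name": "arm_command", "arguments": {"motion": [{"x":-0.4,"y":0,"z":0.2,"wx":0,"wy":-0.005,"wz":0,"fingers":1}]}}

```text
clock: 12.0
ee_pos: [0.5353, 0.0475, 0.2889]
tcp_rot: [[0.989, -0.148, 0.015], [-0.148, -0.989, -0.004], [0.016, 0.002, -1.0]]
wrist_force: [4.2, -0.8, 6.3]
opening: 0.0006
```

```bash
python3 -c "
from h import *
im=cams.camera('side');crop(im,330,150,70,50,10,'pics/side8.png')
go([.538,.0465,.289])
"
```

```text
clk 12.05 pos [0.5349 0.0476 0.2889] F [ 3.7749 -0.8302  6.0184] M [-0.0308 -0.7117 -0.0062] shift cm [ 0.3237  0.062  -0.0063] turn [ 0.002  -0.0154 -0.0014]
```

View pics/side8.png

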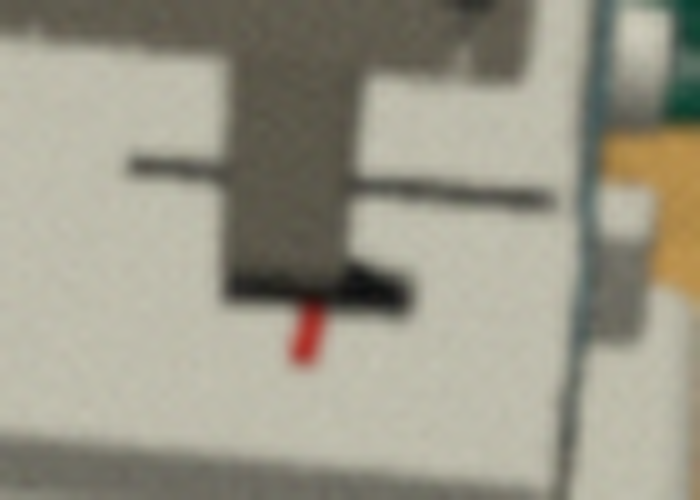

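>>> {"name": "arm_command", "arguments": {"motion": [{"x":-0.5,"y":0,"z":0.18,"wx":0,"wy":-0.01,"wz":0,"fingers":1}]}}

```text
clock: 12.15
ee_pos: [0.5321, 0.048, 0.2889]
tcp_rot: [[0.989, -0.148, 0.011], [-0.148, -0.989, -0.004], [0.012, 0.002, -1.0]]
wrist_force: [3.5, -0.8, 6.6]
opening: 0.0006
```

>>> {"name": "arm_command", "arguments": {"motion": [{"x":-0.5,"y":0,"z":0.18,"wx":0,"wy":-0.01,"wz":0,"fingers":1}]}}

```text
clock: 12.25
ee_pos: [0.5293, 0.0484, 0.2888]
tcp_rot: [[0.989, -0.148, 0.008], [-0.148, -0.989, -0.003], [0.008, 0.002, -1.0]]
wrist_force: [4.3, -1.3, 4.9]
opening: 0.0007
```

>>> {"name": "arm_command", "arguments": {"motion": [{"x":-0.5,"y":0,"z":0.16,"wx":0,"wy":-0.01,"wz":0,"fingers":1}]}}

```text
clock: 12.35
ee_pos: [0.5263, 0.0488, 0.2888]
tcp_rot: [[0.989, -0.148, 0.004], [-0.148, -0.989, -0.002], [0.004, 0.001, -1.0]]
wrist_force: [4.1, -0.0, 3.8]
opening: 0.0007
```

```bash
python3 -c "
from h import *
im=cams.camera('side');crop(im,330,150,70,50,10,'pics/side9.png')
go([.538,.0465,.289])
"
```

```text
clk 12.4 pos [0.5258 0.0489 0.2888] F [ 3.3489 -1.4141  5.6202] M [-0.064  -0.6595 -0.0902] shift cm [ 1.2386  0.0553 -0.0148] turn [ 0.0014 -0.0032 -0.0019]
```

View pics/side9.png

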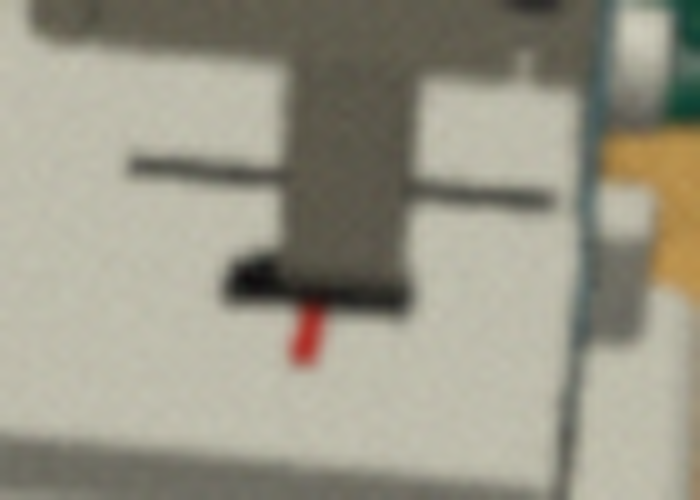

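>>> {"name": "arm_command", "arguments": {"motion": [{"x":0,"y":0,"z":-0.8,"wx":0,"wy":0,"wz":0,"fingers":1},{"x":1.4,"y":0,"z":-0.3,"wx":0,"wy":-0.01,"wz":0,"fingers":1},{"x":0.3,"y":0,"z":0,"wx":0,"wy":0.01,"wz":0,"fingers":1}]}}

```text
clock: 12.7
ee_pos: [0.5417, 0.0465, 0.3009]
tcp_rot: [[0.989, -0.148, 0.001], [-0.148, -0.989, -0.002], [0.001, 0.002, -1.0]]
wrist_force: [0.4, -0.3, -0.3]
opening: 0.0003
```

```bash
python3 -c "
from h import *
im=cams.camera('side');crop(im,330,150,70,50,10,'pics/side10.png')
go([.540,.0465,.289])
"
```

```text
clk 12.75 pos [0.5412 0.0468 0.3009] F [-1.0713  0.512  -0.2109] M [ 0.0893 -0.0264 -0.0053] shift cm [-0.117   0.0433  1.1932] turn [ 0.0014 -0.0019 -0.0015]
```

View pics/side10.png

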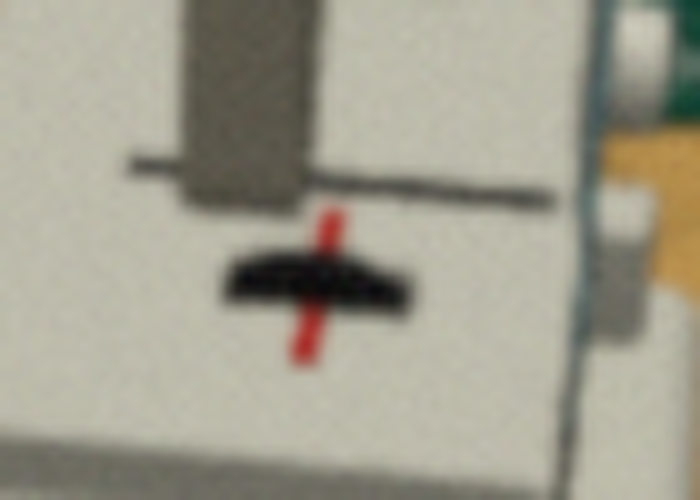

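>>> {"name": "arm_command", "arguments": {"motion": [{"x":0,"y":0,"z":0.4,"wx":0,"wy":0,"wz":0,"fingers":1},{"x":0,"y":0,"z":0.3,"wx":0,"wy":0,"wz":0,"fingers":1},{"x":0,"y":0,"z":0.1,"wx":0,"wy":0,"wz":0,"fingers":1}]}}

```text
clock: 13.05
ee_pos: [0.5393, 0.0472, 0.2917]
tcp_rot: [[0.989, -0.148, -0.001], [-0.148, -0.989, -0.001], [-0.0, 0.001, -1.0]]
wrist_force: [0.4, -0.5, -0.5]
opening: 0.0003
```

>>> {"name": "arm_command", "arguments": {"motion": [{"x":0,"y":0,"z":0.1,"wx":0,"wy":0,"wz":0,"fingers":1}]}}

```text
clock: 13.15
ee_pos: [0.5388, 0.0473, 0.2903]
tcp_rot: [[0.989, -0.148, -0.001], [-0.148, -0.989, -0.001], [-0.001, 0.002, -1.0]]
wrist_force: [-0.6, -0.3, 0.2]
opening: 0.0003
```

>>> {"name": "arm_command", "arguments": {"motion": [{"x":0,"y":0,"z":0.1,"wx":0,"wy":0,"wz":0,"fingers":1}]}}

```text
clock: 13.25
ee_pos: [0.5385, 0.0474, 0.289]
tcp_rot: [[0.989, -0.147, -0.002], [-0.147, -0.989, -0.001], [-0.002, 0.001, -1.0]]
wrist_force: [-0.5, -0.2, 0.2]
opening: 0.0007
```

>>> {"name": "arm_command", "arguments": {"motion": [{"x":0,"y":0,"z":0.12,"wx":0,"wy":0,"wz":0,"fingers":1}]}}

```text
clock: 13.35
ee_pos: [0.5386, 0.0474, 0.2887]
tcp_rot: [[0.989, -0.147, -0.001], [-0.147, -0.989, -0.001], [-0.0, 0.001, -1.0]]
wrist_force: [-1.6, 0.3, 10.7]
opening: 0.0002
```

>>> {"name": "arm_command", "arguments": {"motion": [{"x":0,"y":0,"z":0.15,"wx":0,"wy":0,"wz":0,"fingers":1}]}}

```text
clock: 13.45
ee_pos: [0.5386, 0.0474, 0.2887]
tcp_rot: [[0.989, -0.147, 0.001], [-0.147, -0.989, -0.002], [0.001, 0.002, -1.0]]
wrist_force: [-3.5, 1.3, 10.6]
opening: 0.0005
```

>>> {"name": "arm_command", "arguments": {"motion": [{"x":-0.2,"y":0,"z":0.2,"wx":0,"wy":0,"wz":0,"fingers":1}]}}

```text
clock: 13.55
ee_pos: [0.5384, 0.0474, 0.2888]
tcp_rot: [[0.989, -0.147, 0.007], [-0.147, -0.989, -0.002], [0.007, 0.001, -1.0]]
wrist_force: [4.8, -0.9, 7.5]
opening: 0.0004
```

>>> {"name": "arm_command", "arguments": {"motion": [{"x":-0.3,"y":0,"z":0.25,"wx":0,"wy":0,"wz":0,"fingers":1}]}}

```text
clock: 13.65
ee_pos: [0.5382, 0.0474, 0.2889]
tcp_rot: [[0.989, -0.148, 0.015], [-0.147, -0.989, -0.004], [0.016, 0.001, -1.0]]
wrist_force: [4.4, -0.6, 9.0]
opening: 0.0005
```

>>> {"name": "arm_command", "arguments": {"motion": [{"x":-0.3,"y":0,"z":0.25,"wx":0,"wy":0,"wz":0,"fingers":1}]}}

```text
clock: 13.75
ee_pos: [0.5381, 0.0475, 0.2889]
tcp_rot: [[0.989, -0.148, 0.024], [-0.148, -0.989, -0.005], [0.024, 0.001, -1.0]]
wrist_force: [3.9, -1.0, 7.9]
opening: 0.0004
```

>>> {"name": "arm_command", "arguments": {"motion": [{"x":-0.5,"y":0,"z":0.2,"wx":0,"wy":-0.02,"wz":0,"fingers":1}]}}

```text
clock: 13.85
ee_pos: [0.535, 0.0479, 0.2889]
tcp_rot: [[0.989, -0.148, 0.011], [-0.148, -0.989, -0.002], [0.011, 0.001, -1.0]]
wrist_force: [4.8, -0.2, 4.5]
opening: 0.001
```

>>> {"name": "arm_command", "arguments": {"motion": [{"x":-0.5,"y":0,"z":0.22,"wx":0,"wy":-0.015,"wz":0,"fingers":1}]}}

```text
clock: 13.95
ee_pos: [0.5325, 0.0483, 0.2889]
tcp_rot: [[0.989, -0.148, 0.003], [-0.148, -0.989, -0.001], [0.003, 0.001, -1.0]]
wrist_force: [4.6, -0.4, 10.6]
opening: 0.0005
```

>>> {"name": "arm_command", "arguments": {"motion": [{"x":-0.5,"y":0,"z":0.22,"wx":0,"wy":-0.015,"wz":0,"fingers":1}]}}

```text
clock: 14.05
ee_pos: [0.5301, 0.0487, 0.2891]
tcp_rot: [[0.989, -0.148, -0.005], [-0.148, -0.989, 0.001], [-0.005, 0.0, -1.0]]
wrist_force: [5.1, -1.1, 9.0]
opening: 0.0005
```

>>> {"name": "arm_command", "arguments": {"motion": [{"x":-0.5,"y":0,"z":0.22,"wx":0,"wy":-0.005,"wz":0,"fingers":1}]}}

```text
clock: 14.15
ee_pos: [0.528, 0.049, 0.2892]
tcp_rot: [[0.989, -0.148, -0.002], [-0.148, -0.989, 0.0], [-0.002, -0.0, -1.0]]
wrist_force: [5.8, -1.2, 8.2]
opening: 0.0005
```

>>> {"name": "arm_command", "arguments": {"motion": [{"x":-0.5,"y":0,"z":0.22,"wx":0,"wy":-0.01,"wz":0,"fingers":1}]}}

```text
clock: 14.25
ee_pos: [0.5255, 0.0493, 0.2894]
tcp_rot: [[0.989, -0.149, -0.005], [-0.149, -0.989, 0.001], [-0.005, -0.0, -1.0]]
wrist_force: [4.4, 0.4, 8.9]
opening: 0.0007
```

```bash
python3 -c "
from h import *
im=cams.camera('side');crop(im,330,150,70,50,10,'pics/side11.png')
go([.540,.0465,.289])
"
```

```text
clk 14.3 pos [0.5252 0.0494 0.2894] F [ 4.7936 -1.0903  8.6289] M [-0.052  -0.7961 -0.0091] shift cm [1.5088 0.0647 0.0321] turn [-0.0004  0.0054 -0.0022]
```

View pics/side11.png

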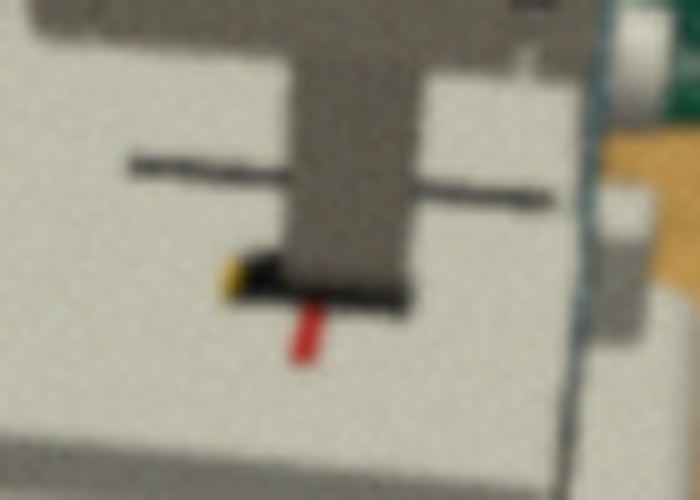

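>>> {"name": "arm_command", "arguments": {"motion": [{"x":0,"y":0,"z":-0.8,"wx":0,"wy":0,"wz":0,"fingers":1},{"x":1.3,"y":0.1,"z":-0.3,"wx":0,"wy":0,"wz":0,"fingers":1},{"x":0.1,"y":0,"z":0,"wx":0,"wy":0.01,"wz":0,"fingers":1}]}}

```text
clock: 14.6
ee_pos: [0.5382, 0.0464, 0.3011]
tcp_rot: [[0.989, -0.149, 0.002], [-0.149, -0.989, 0.0], [0.002, -0.0, -1.0]]
wrist_force: [0.7, 0.5, -0.5]
opening: 0.0009
```

```bash
python3 -c "
from h import *
im=cams.camera('side');crop(im,330,150,70,50,10,'pics/side12.png')
go([.538,.046,.289])
"
```

```text
clk 14.65 pos [0.5374 0.0467 0.3011] F [-0.1401  0.8048  0.1935] M [ 0.0589 -0.0021 -0.0408] shift cm [0.0663 0.0625 1.2082] turn [-0.0004 -0.0023 -0.0018]
```

View pics/side12.png

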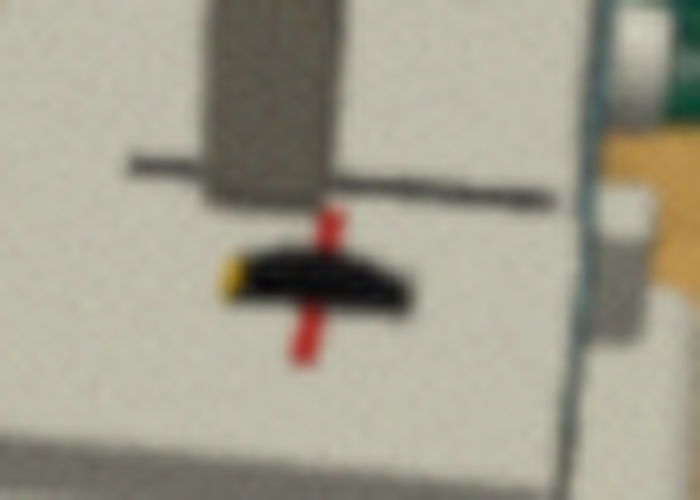

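>>> {"name": "arm_command", "arguments": {"motion": [{"x":0.1,"y":0.1,"z":0.4,"wx":0,"wy":0,"wz":0,"fingers":1},{"x":0.1,"y":0,"z":0.3,"wx":0,"wy":0,"wz":0,"fingers":1},{"x":0,"y":0,"z":0.1,"wx":0,"wy":0,"wz":0,"fingers":1}]}}

```text
clock: 14.95
ee_pos: [0.5374, 0.0458, 0.2915]
tcp_rot: [[0.989, -0.148, -0.001], [-0.148, -0.989, 0.001], [-0.001, -0.0, -1.0]]
wrist_force: [-0.1, 0.7, 0.9]
opening: 0.0004
```

>>> {"name": "arm_command", "arguments": {"motion": [{"x":0,"y":0,"z":0.1,"wx":0,"wy":0,"wz":0,"fingers":1}]}}

```text
clock: 15.05
ee_pos: [0.5369, 0.0459, 0.29]
tcp_rot: [[0.989, -0.148, -0.002], [-0.148, -0.989, 0.001], [-0.002, -0.0, -1.0]]
wrist_force: [0.1, 0.3, 0.2]
opening: 0.0004
```

>>> {"name": "arm_command", "arguments": {"motion": [{"x":0,"y":0,"z":0.1,"wx":0,"wy":0,"wz":0,"fingers":1}]}}

```text
clock: 15.15
ee_pos: [0.5369, 0.046, 0.2894]
tcp_rot: [[0.989, -0.148, -0.002], [-0.148, -0.989, 0.001], [-0.002, -0.0, -1.0]]
wrist_force: [-1.8, -0.7, 7.7]
opening: 0.0004
```

>>> {"name": "arm_command", "arguments": {"motion": [{"x":-0.3,"y":0,"z":0.2,"wx":0,"wy":-0.005,"wz":0,"fingers":1}]}}

```text
clock: 15.25
ee_pos: [0.5361, 0.046, 0.2894]
tcp_rot: [[0.989, -0.148, 0.0], [-0.148, -0.989, 0.0], [0.0, -0.001, -1.0]]
wrist_force: [5.5, -1.0, 12.8]
opening: 0.0008
```

>>> {"name": "arm_command", "arguments": {"motion": [{"x":-0.5,"y":0,"z":0.22,"wx":0,"wy":-0.01,"wz":0,"fingers":1}]}}

```text
clock: 15.35
ee_pos: [0.534, 0.0464, 0.2896]
tcp_rot: [[0.989, -0.148, -0.001], [-0.148, -0.989, 0.001], [-0.002, -0.001, -1.0]]
wrist_force: [5.6, -0.5, 8.7]
opening: 0.0002
```

>>> {"name": "arm_command", "arguments": {"motion": [{"x":-0.5,"y":0,"z":0.22,"wx":0,"wy":-0.01,"wz":0,"fingers":1}]}}

```text
clock: 15.45
ee_pos: [0.5317, 0.0467, 0.2897]
tcp_rot: [[0.989, -0.148, -0.003], [-0.148, -0.989, 0.001], [-0.003, -0.001, -1.0]]
wrist_force: [4.3, -0.7, 6.5]
opening: 0.0004
```

>>> {"name": "arm_command", "arguments": {"motion": [{"x":-0.5,"y":0,"z":0.22,"wx":0,"wy":-0.01,"wz":0,"fingers":1}]}}

```text
clock: 15.55
ee_pos: [0.5294, 0.047, 0.2899]
tcp_rot: [[0.989, -0.148, -0.005], [-0.148, -0.989, 0.002], [-0.005, -0.001, -1.0]]
wrist_force: [5.0, -1.1, 6.8]
opening: 0.0004
```

>>> {"name": "arm_command", "arguments": {"motion": [{"x":-0.5,"y":0,"z":0.22,"wx":0,"wy":-0.01,"wz":0,"fingers":1}]}}

```text
clock: 15.65
ee_pos: [0.5271, 0.0474, 0.29]
tcp_rot: [[0.989, -0.149, -0.007], [-0.149, -0.989, 0.002], [-0.007, -0.001, -1.0]]
wrist_force: [4.3, -0.6, 6.6]
opening: 0.0006
```

```bash
python3 -c "
from h import *
im=cams.camera('side');crop(im,330,150,70,50,10,'pics/side13.png')
go([.538,.046,.289])
"
```

```text
clk 15.7 pos [0.5267 0.0474 0.29  ] F [3.4012 0.156  6.6075] M [-0.0491 -0.7141  0.0107] shift cm [ 1.1396 -0.0287  0.0927] turn [-0.0013  0.0079 -0.0021]
```

View pics/side13.png

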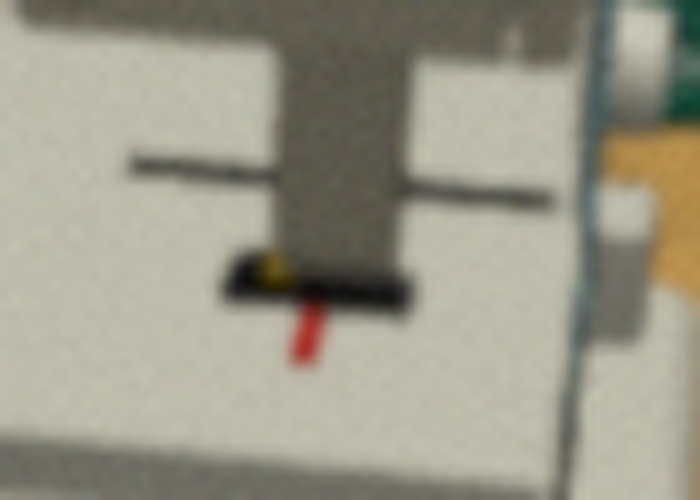

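Bar has moved to about col 272 (index about 318). Lift and measure.

>>> {"name": "arm_command", "arguments": {"motion": [{"x":0,"y":0,"z":-0.8,"wx":0,"wy":0,"wz":0,"fingers":1},{"x":1.0,"y":0,"z":-0.4,"wx":0,"wy":0,"wz":0,"fingers":1},{"x":0.2,"y":0,"z":0,"wx":0,"wy":0.01,"wz":0,"fingers":1}]}}

```text
clock: 16.0
ee_pos: [0.5389, 0.0456, 0.3038]
tcp_rot: [[0.989, -0.149, 0.004], [-0.149, -0.989, 0.001], [0.004, -0.001, -1.0]]
wrist_force: [0.7, 1.1, -0.2]
opening: 0.0006
```

```bash
cat >> h.py <<'E'
def marks(f):
    im=cams.camera('side');crop(im,330,150,70,50,10,f)
    b,g,r=[im[150:200,330:400,k].astype(float) for k in range(3)]
    ys,xs=np.mgrid[150:200,330:400]
    wy=np.clip(np.minimum(r,g)-b-25,0,None)*(g>0.6*r)*(ys>170)*(xs<373)*(xs>350)
    wr=np.clip(r-np.maximum(g,b)-50,0,None)*(ys>168)
    c=lambda w:np.array([(w*xs).sum(),(w*ys).sum()])/max(w.sum(),1e-9)
    cy=c(wy); up=wr*(ys<177);lo=wr*(ys>179)
    print("yellow",cy,wy.sum(),(wy>0).sum(),"red up",c(up),"lo",c(lo))
    a,b2=plane("side",c(up),.285),plane("side",c(lo),.285)
    print("lines world",a,b2)
    ex=np.array([np.cos(YAW),np.sin(YAW)])
    for z in(.2865,.289,.2905):
        Y=plane("side",cy,z);mid=(a+b2)/2
        print(z,"yellow",Y,"mm behind index",1000*(Y-mid)[:2]@ex, "mach y off",1000*(Y-mid)[:2]@[-ex[1],ex[0]])
E
python3 -c "
from h import *
marks('pics/side14.png')
go([.536,.0463,.29])
"
```

```text
yellow [358.1187 175.6986] 1483.0 28 red up [362.5353 172.3154] lo [360.2792 183.1875]
lines world [0.5271 0.0267 0.285 ] [0.5318 0.0587 0.285 ]
0.2865 yellow [0.5347 0.0395 0.2865] mm behind index 5.617683318027433 mach y off -2.376917356972809
0.289 yellow [0.5349 0.0435 0.289 ] mm behind index 5.251559214823127 mach y off 1.576505839257484
0.2905 yellow [0.535  0.0459 0.2905] mm behind index 5.031884752900578 mach y off 3.948559756995575
clk 16.05 pos [0.5384 0.0458 0.3038] F [0.1879 0.2216 0.3127] M [0.0952 0.0045 0.0065] shift cm [-0.2527 -0.0101  1.3745] turn [-0.0015 -0.0041 -0.0018]
```

View pics/side14.png

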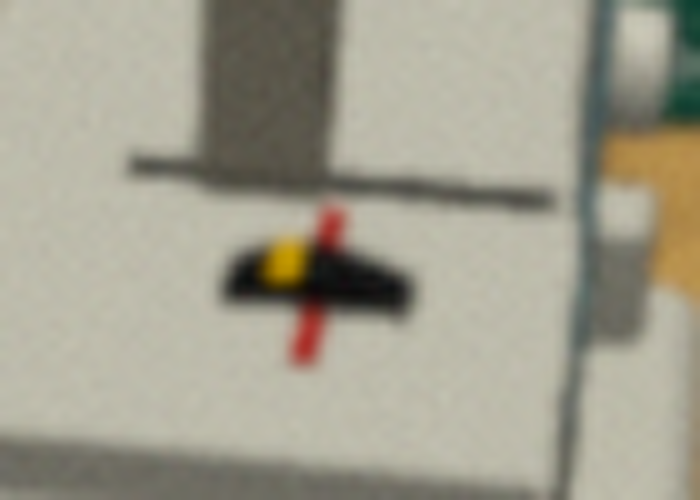

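>>> {"name": "arm_command", "arguments": {"motion": [{"x":-0.1,"y":0,"z":0.5,"wx":0,"wy":0,"wz":0,"fingers":1},{"x":0,"y":0,"z":0.3,"wx":0,"wy":0,"wz":0,"fingers":1},{"x":0,"y":0,"z":0.1,"wx":0,"wy":0,"wz":0,"fingers":1}]}}

```text
clock: 16.35
ee_pos: [0.5359, 0.0463, 0.2934]
tcp_rot: [[0.989, -0.148, 0.002], [-0.148, -0.989, 0.001], [0.002, -0.001, -1.0]]
wrist_force: [0.8, -0.2, -0.8]
opening: 0.0003
```

>>> {"name": "arm_command", "arguments": {"motion": [{"x":0,"y":0,"z":0.08,"wx":0,"wy":0,"wz":0,"fingers":1}]}}

```text
clock: 16.45
ee_pos: [0.5355, 0.0464, 0.2921]
tcp_rot: [[0.989, -0.148, 0.001], [-0.148, -0.989, 0.001], [0.001, -0.001, -1.0]]
wrist_force: [0.1, -0.9, -0.4]
opening: 0.001
```

>>> {"name": "arm_command", "arguments": {"motion": [{"x":0,"y":0,"z":0.08,"wx":0,"wy":0,"wz":0,"fingers":1}]}}

```text
clock: 16.55
ee_pos: [0.5352, 0.0465, 0.291]
tcp_rot: [[0.989, -0.148, 0.001], [-0.148, -0.989, 0.001], [0.001, -0.001, -1.0]]
wrist_force: [1.0, -0.1, 0.9]
opening: 0.0003
```

>>> {"name": "arm_command", "arguments": {"motion": [{"x":0,"y":0,"z":0.08,"wx":0,"wy":0,"wz":0,"fingers":1}]}}

```text
clock: 16.65
ee_pos: [0.5352, 0.0465, 0.2901]
tcp_rot: [[0.989, -0.148, 0.001], [-0.148, -0.989, 0.001], [0.0, -0.001, -1.0]]
wrist_force: [0.3, -0.2, 3.4]
opening: 0.0002
```

>>> {"name": "arm_command", "arguments": {"motion": [{"x":-0.3,"y":0,"z":0.16,"wx":0,"wy":0,"wz":0,"fingers":1}]}}

```text
clock: 16.75
ee_pos: [0.5344, 0.0466, 0.29]
tcp_rot: [[0.989, -0.148, 0.006], [-0.148, -0.989, 0.001], [0.006, -0.002, -1.0]]
wrist_force: [4.6, -0.7, 10.7]
opening: 0.0006
```

>>> {"name": "arm_command", "arguments": {"motion": [{"x":-0.4,"y":0,"z":0.2,"wx":0,"wy":-0.01,"wz":0,"fingers":1}]}}

```text
clock: 16.85
ee_pos: [0.5329, 0.0468, 0.2901]
tcp_rot: [[0.989, -0.148, 0.004], [-0.148, -0.989, 0.001], [0.004, -0.002, -1.0]]
wrist_force: [4.7, -0.3, 7.4]
opening: 0.0001
```

Moved about 2.3 mm since contact; two more such rows.

>>> {"name": "arm_command", "arguments": {"motion": [{"x":-0.4,"y":0,"z":0.2,"wx":0,"wy":-0.01,"wz":0,"fingers":1}]}}

```text
clock: 16.95
ee_pos: [0.5314, 0.047, 0.2902]
tcp_rot: [[0.989, -0.148, 0.002], [-0.148, -0.989, 0.002], [0.001, -0.002, -1.0]]
wrist_force: [3.8, 0.6, 5.6]
opening: 0.0004
```

>>> {"name": "arm_command", "arguments": {"motion": [{"x":0,"y":0,"z":-0.8,"wx":0,"wy":0,"wz":0,"fingers":1},{"x":0.4,"y":0,"z":-0.6,"wx":0,"wy":0,"wz":0,"fingers":1},{"x":0.2,"y":0,"z":0,"wx":0,"wy":0.01,"wz":0,"fingers":1}]}}

```text
clock: 17.25
ee_pos: [0.5377, 0.046, 0.306]
tcp_rot: [[0.989, -0.149, 0.013], [-0.149, -0.989, 0.0], [0.013, -0.002, -1.0]]
wrist_force: [0.6, -0.0, -0.4]
opening: 0.0005
```

```bash
python3 -c "
from h import *
marks('pics/side15.png')
go([.536,.0463,.29])
"
```

```text
yellow [360.6342 175.5582] 1539.0 26 red up [362.5517 172.3621] lo [360.2939 183.1628]
lines world [0.5271 0.0268 0.285 ] [0.5318 0.0587 0.285 ]
0.2865 yellow [0.5307 0.039  0.2865] mm behind index 1.7684752947540003 mach y off -3.5407390491411452
0.289 yellow [0.5309 0.0429 0.289 ] mm behind index 1.4331445797754725 mach y off 0.42166920367810357
0.2905 yellow [0.5311 0.0453 0.2905] mm behind index 1.231946150788408 mach y off 2.799114155369604
clk 17.3 pos [0.5375 0.0461 0.3056] F [1.1171 0.9876 0.0065] M [ 0.0599 -0.0003 -0.02  ] shift cm [-0.1745  0.0087  1.5616] turn [-0.002  -0.0129 -0.0019]
```

View pics/side15.png

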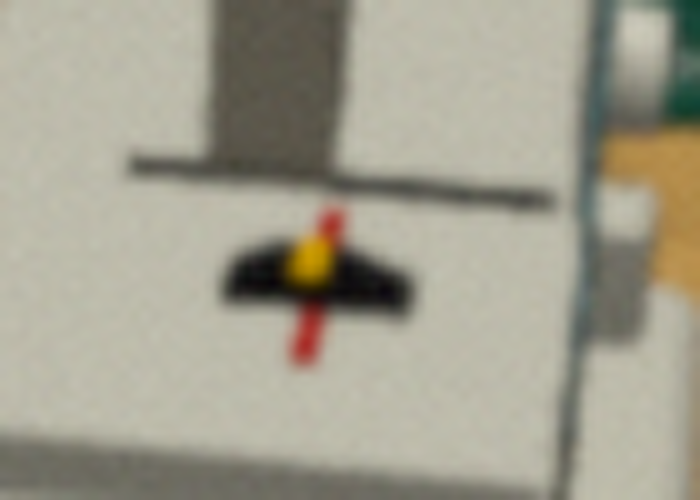

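>>> {"name": "arm_command", "arguments": {"motion": [{"x":-0.2,"y":0,"z":0.6,"wx":0,"wy":-0.01,"wz":0,"fingers":1},{"x":-0.1,"y":0,"z":0.4,"wx":0,"wy":0,"wz":0,"fingers":1},{"x":0,"y":0,"z":0.1,"wx":0,"wy":0,"wz":0,"fingers":1}]}}

```text
clock: 17.6
ee_pos: [0.5337, 0.0467, 0.2927]
tcp_rot: [[0.989, -0.148, 0.0], [-0.148, -0.989, 0.002], [-0.0, -0.002, -1.0]]
wrist_force: [0.5, 0.3, -0.4]
opening: 0.0004
```

>>> {"name": "arm_command", "arguments": {"motion": [{"x":0,"y":0,"z":0.05,"wx":0,"wy":0,"wz":0,"fingers":1}]}}

```text
clock: 17.7
ee_pos: [0.5333, 0.0468, 0.2914]
tcp_rot: [[0.989, -0.148, -0.001], [-0.148, -0.989, 0.002], [-0.002, -0.002, -1.0]]
wrist_force: [-0.0, -0.2, -0.0]
opening: 0.0003
```

>>> {"name": "arm_command", "arguments": {"motion": [{"x":0,"y":0,"z":0.05,"wx":0,"wy":0,"wz":0,"fingers":1}]}}

```text
clock: 17.8
ee_pos: [0.5332, 0.0468, 0.2906]
tcp_rot: [[0.989, -0.148, -0.002], [-0.148, -0.989, 0.002], [-0.002, -0.002, -1.0]]
wrist_force: [0.3, -0.4, 0.7]
opening: 0.0005
```

>>> {"name": "arm_command", "arguments": {"motion": [{"x":0,"y":0,"z":0.08,"wx":0,"wy":0,"wz":0,"fingers":1}]}}

```text
clock: 17.9
ee_pos: [0.5332, 0.0468, 0.2902]
tcp_rot: [[0.989, -0.148, -0.002], [-0.148, -0.989, 0.002], [-0.002, -0.002, -1.0]]
wrist_force: [-1.3, 0.5, 6.7]
opening: 0.0006
```

>>> {"name": "arm_command", "arguments": {"motion": [{"x":-0.3,"y":0,"z":0.16,"wx":0,"wy":0,"wz":0,"fingers":1}]}}

```text
clock: 18.0
ee_pos: [0.5324, 0.0469, 0.2902]
tcp_rot: [[0.989, -0.148, 0.004], [-0.148, -0.989, 0.001], [0.004, -0.002, -1.0]]
wrist_force: [3.8, 0.2, 7.9]
opening: 0.0004
```

Small further nudge, then lift and check.

>>> {"name": "arm_command", "arguments": {"motion": [{"x":-0.25,"y":0,"z":0.18,"wx":0,"wy":0,"wz":0,"fingers":1}]}}

```text
clock: 18.1
ee_pos: [0.5321, 0.047, 0.2902]
tcp_rot: [[0.989, -0.148, 0.011], [-0.149, -0.989, 0.001], [0.011, -0.002, -1.0]]
wrist_force: [3.9, -0.2, 6.0]
opening: 0.0005
```

>>> {"name": "arm_command", "arguments": {"motion": [{"x":0,"y":0,"z":-0.8,"wx":0,"wy":0,"wz":0,"fingers":1},{"x":0.4,"y":0,"z":-0.6,"wx":0,"wy":0,"wz":0,"fingers":1},{"x":0.1,"y":0,"z":0,"wx":0,"wy":0,"wz":0,"fingers":1}]}}

```text
clock: 18.4
ee_pos: [0.5372, 0.0462, 0.3063]
tcp_rot: [[0.989, -0.148, 0.012], [-0.148, -0.989, 0.0], [0.012, -0.002, -1.0]]
wrist_force: [-0.3, -0.2, 0.2]
opening: 0.0006
```

```bash
python3 -c "
from h import *
marks('pics/side16.png');marks('pics/side16b.png')
go([.536,.0463,.29])
"
```

```text
yellow [361.0888 175.6467] 1599.0 25 red up [362.5409 172.2955] lo [360.2799 183.1709]
lines world [0.5271 0.0266 0.285 ] [0.5318 0.0587 0.285 ]
0.2865 yellow [0.53   0.0392 0.2865] mm behind index 0.9999272464632789 mach y off -3.3212134092444376
0.289 yellow [0.5302 0.0432 0.289 ] mm behind index 0.6704688994764765 mach y off 0.6401420466020392
0.2905 yellow [0.5304 0.0456 0.2905] mm behind index 0.47279389128444216 mach y off 3.01695532010991
yellow [361.0691 175.6378] 1593.0 25 red up [362.5261 172.2559] lo [360.3066 183.1564]
lines world [0.5271 0.0265 0.285 ] [0.5318 0.0587 0.285 ]
0.2865 yellow [0.53   0.0392 0.2865] mm behind index 1.033173634045609 mach y off -3.2595322835369123
0.289 yellow [0.5303 0.0432 0.289 ] mm behind index 0.7034468293643616 mach y off 0.7019868451195461
0.2905 yellow [0.5304 0.0455 0.2905] mm behind index 0.5056107465555016 mach y off 3.078898322313416
clk 18.5 pos [0.5368 0.0463 0.3053] F [-0.279  -1.1088  0.6629] M [0.0409 0.0367 0.0217] shift cm [-0.0943  0.0104  1.5317] turn [-0.0022 -0.0106 -0.002 ]
```

View pics/side16.png

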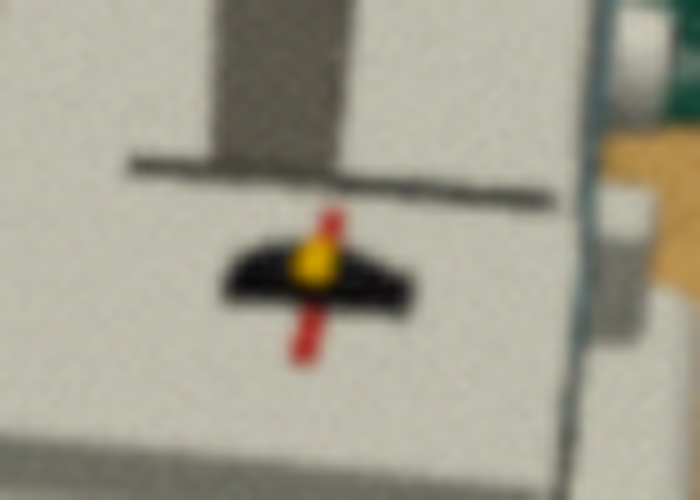

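>>> {"name": "arm_command", "arguments": {"motion": [{"x":0,"y":0,"z":-4,"wx":0,"wy":0,"wz":0,"fingers":1},{"x":0,"y":0,"z":-4,"wx":0,"wy":0,"wz":0,"fingers":1},{"x":0,"y":4.5,"z":-1,"wx":0,"wy":0,"wz":0,"fingers":1},{"x":0,"y":4.5,"z":0,"wx":0,"wy":0,"wz":0,"fingers":1},{"x":0,"y":4.5,"z":0,"wx":0,"wy":0,"wz":0,"fingers":1},{"x":0,"y":4.5,"z":0,"wx":0,"wy":0,"wz":0,"fingers":1},{"x":0,"y":4.5,"z":0,"wx":0,"wy":0,"wz":0,"fingers":1},{"x":0,"y":0,"z":0,"wx":0,"wy":0,"wz":0,"fingers":1}]}}

```text
clock: 19.3
ee_pos: [0.5002, -0.1817, 0.3924]
tcp_rot: [[0.99, -0.141, -0.001], [-0.141, -0.99, 0.003], [-0.002, -0.003, -1.0]]
wrist_force: [-0.2, 0.9, 0.6]
opening: 0.0007
```

```bash
python3 -c "
from h import *
ims=[cams.camera('top') for _ in range(3)]
im=np.mean(ims,0).astype(np.uint8);cv2.imwrite('pics/topfull.png',im)
crop(im,225,140,100,135,4,'pics/top17.png');crop(im,262,210,50,40,14,'pics/top17b.png')
marks('pics/side17.png')
b,g,r=[im[...,k].astype(float) for k in range(3)];ys,xs=np.mgrid[:400,:640]
box=(xs>265)&(xs<308)&(ys>215)&(ys<245)
c=lambda w:(np.array([(w*xs).sum(),(w*ys).sum()])/w.sum(),(w>0).sum())
wr=np.clip(r-np.maximum(g,b)-30,0,None)*box*(g<0.7*r)
L,Rr=c(wr*(xs<281)),c(wr*(xs>289))
Y=c(np.clip(np.minimum(r,g)-b-25,0,None)*box*(g>.65*r)*(abs(xs-285)<7))
print(L,Rr,Y)
a,b2=plane('top',L[0],.285),plane('top',Rr[0],.285);ex=np.array([np.cos(YAW),np.sin(YAW)])
for z in(.289,.2905):
  P=plane('top',Y[0],z);d=(P-b2)[:2];u=(a-b2)[:2];u/=np.linalg.norm(u);print(z,a,b2,P,'behind mm',1000*(-u[0]*d[1]+u[1]*d[0]),1000*((P-(a+b2)/2)[:2]@ex))
go([.53,.047,.29])
"
```

```text
yellow [361.0934 175.6539] 1520.0 25 red up [362.5431 172.2386] lo [360.2961 183.1689]
lines world [0.5271 0.0264 0.285 ] [0.5318 0.0587 0.285 ]
0.2865 yellow [0.53   0.0392 0.2865] mm behind index 0.9943859658601283 mach y off -3.2084535923595614
0.289 yellow [0.5302 0.0432 0.289 ] mm behind index 0.665004279667143 mach y off 0.7527409019059815
0.2905 yellow [0.5304 0.0456 0.2905] mm behind index 0.46737526795144535 mach y off 3.1294575984654336
(array([276.2246, 228.9102]), np.int64(11)) (array([294.0739, 231.4006]), np.int64(11)) (array([284.8115, 229.495 ]), np.int64(27))
0.289 [0.5325 0.0626 0.285 ] [0.5279 0.0317 0.285 ] [0.531  0.0473 0.289 ] behind mm 0.7587156290298482 0.7587308240607907
0.2905 [0.5325 0.0626 0.285 ] [0.5279 0.0317 0.285 ] [0.5308 0.0471 0.2905] behind mm 0.6501315581369789 0.6501374106166421
clk 19.5 pos [ 0.5014 -0.1758  0.3936] F [-0.7989  0.8018  0.2539] M [ 0.0711 -0.0254 -0.0395] shift cm [ -0.1695 -22.4166  10.4632] turn [-0.0047 -0.0004  0.0118]
```

View pics/top17.png

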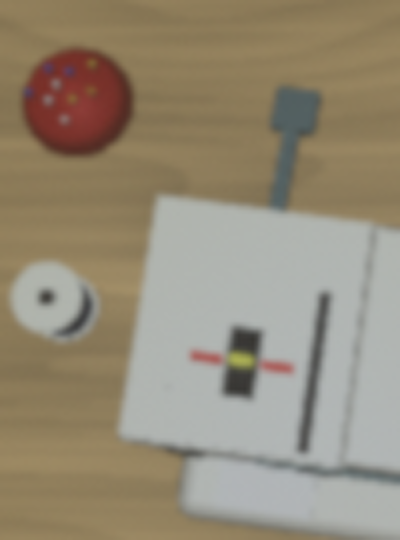

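View pics/top17b.png

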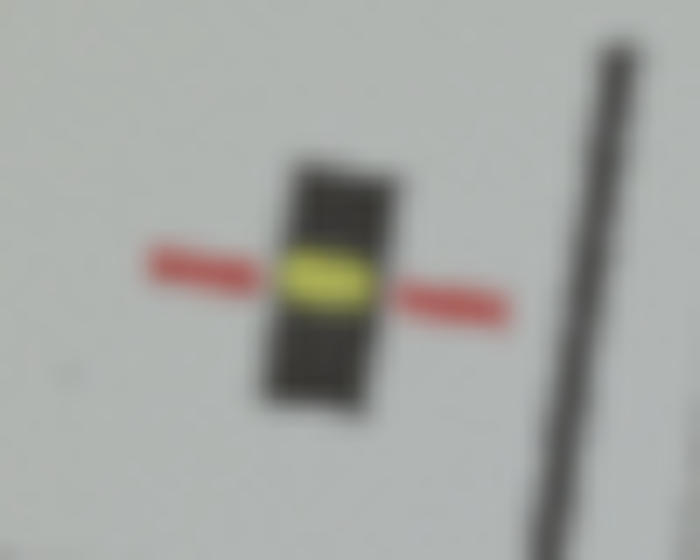

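>>> {"name": "arm_command", "arguments": {"motion": [{"x":0,"y":-4.5,"z":0,"wx":0,"wy":0,"wz":0.012,"fingers":1},{"x":0,"y":-4.5,"z":0,"wx":0,"wy":0,"wz":0,"fingers":1},{"x":0,"y":-4.5,"z":0,"wx":0,"wy":0,"wz":0,"fingers":1},{"x":0,"y":-4.5,"z":0,"wx":0,"wy":0,"wz":0,"fingers":1},{"x":0,"y":-3.5,"z":0,"wx":0,"wy":0,"wz":0,"fingers":1},{"x":0,"y":0,"z":4,"wx":0,"wy":0,"wz":0,"fingers":1},{"x":0,"y":0,"z":0,"wx":0,"wy":0,"wz":0,"fingers":1}]}}

```text
clock: 20.2
ee_pos: [0.5303, 0.0573, 0.353]
tcp_rot: [[0.991, -0.132, -0.0], [-0.132, -0.991, 0.008], [-0.001, -0.008, -1.0]]
wrist_force: [-0.5, -0.6, -1.5]
opening: 0.0002
```

```bash
python3 -c "
from h import *
go([.533,.0466,.30])"
```

```text
clk 20.2 pos [0.5303 0.0573 0.353 ] F [-0.4784 -0.641  -1.4547] M [0.0353 0.0352 0.0486] shift cm [0.4192 1.0671 5.2953] turn [-0.0078  0.0015  0.0142]
```

>>> {"name": "arm_command", "arguments": {"motion": [{"x":0.4,"y":1.1,"z":2,"wx":-0.008,"wy":0,"wz":0.014,"fingers":1},{"x":0,"y":0,"z":2,"wx":0,"wy":0,"wz":0,"fingers":1},{"x":0,"y":0,"z":0.5,"wx":0,"wy":0,"wz":0,"fingers":1},{"x":0,"y":0,"z":0,"wx":0,"wy":0,"wz":0,"fingers":1}]}}

```text
clock: 20.6
ee_pos: [0.5346, 0.0497, 0.3143]
tcp_rot: [[0.99, -0.14, 0.008], [-0.14, -0.99, -0.001], [0.008, -0.0, -1.0]]
wrist_force: [0.3, 0.4, 0.5]
opening: 0.0006
```

```bash
python3 -c "
from h import *
go([.533,.0466,.292])"
```

```text
clk 20.6 pos [0.5346 0.0497 0.3143] F [0.2523 0.4059 0.5174] M [ 0.0648 -0.0545  0.0186] shift cm [-0.1309  0.3336  2.2289] turn [-0.0003 -0.0077  0.007 ]
```

>>> {"name": "arm_command", "arguments": {"motion": [{"x":-0.1,"y":0.3,"z":0.8,"wx":0,"wy":-0.005,"wz":0.007,"fingers":1},{"x":0,"y":0,"z":0.6,"wx":0,"wy":0,"wz":0,"fingers":1},{"x":0,"y":0,"z":0.1,"wx":0,"wy":0,"wz":0,"fingers":1}]}}

```text
clock: 20.9
ee_pos: [0.5351, 0.0464, 0.3025]
tcp_rot: [[0.989, -0.147, 0.009], [-0.147, -0.989, -0.001], [0.009, -0.001, -1.0]]
wrist_force: [-0.3, -0.3, -0.0]
opening: 0.0003
```

```bash
python3 -c "
from h import *
go([.533,.0466,.290])"
```

```text
clk 20.9 pos [0.5351 0.0464 0.3025] F [-0.3221 -0.3142 -0.0341] M [ 0.1015 -0.0148  0.0478] shift cm [-0.2183  0.0135  1.2523] turn [-0.0006 -0.0088 -0.0007]
```

>>> {"name": "arm_command", "arguments": {"motion": [{"x":-0.2,"y":0,"z":0.4,"wx":0,"wy":-0.01,"wz":0,"fingers":1},{"x":0,"y":0,"z":0.4,"wx":0,"wy":0,"wz":0,"fingers":1},{"x":0,"y":0,"z":0.1,"wx":0,"wy":0,"wz":0,"fingers":1}]}}

```text
clock: 21.2
ee_pos: [0.5333, 0.0464, 0.2936]
tcp_rot: [[0.989, -0.148, -0.001], [-0.148, -0.989, 0.001], [-0.001, -0.001, -1.0]]
wrist_force: [-0.2, 0.2, -0.4]
opening: 0.0006
```

>>> {"name": "arm_command", "arguments": {"motion": [{"x":0,"y":0,"z":0.05,"wx":0,"wy":0,"wz":0,"fingers":1}]}}

```text
clock: 21.3
ee_pos: [0.5333, 0.0464, 0.2928]
tcp_rot: [[0.989, -0.148, -0.001], [-0.148, -0.989, 0.001], [-0.001, -0.001, -1.0]]
wrist_force: [-0.3, 0.7, 0.1]
opening: 0.0002
```

>>> {"name": "arm_command", "arguments": {"motion": [{"x":0,"y":0,"z":0.08,"wx":0,"wy":0,"wz":0,"fingers":1}]}}

```text
clock: 21.4
ee_pos: [0.5333, 0.0464, 0.292]
tcp_rot: [[0.989, -0.148, -0.001], [-0.148, -0.989, 0.001], [-0.001, -0.001, -1.0]]
wrist_force: [-0.6, 0.1, 0.7]
opening: 0.0004
```

>>> {"name": "arm_command", "arguments": {"motion": [{"x":0,"y":0,"z":0.08,"wx":0,"wy":0,"wz":0,"fingers":1}]}}

```text
clock: 21.5
ee_pos: [0.5333, 0.0464, 0.2912]
tcp_rot: [[0.989, -0.148, -0.001], [-0.148, -0.989, 0.001], [-0.001, -0.001, -1.0]]
wrist_force: [0.1, 0.5, 0.5]
opening: 0.0007
```

>>> {"name": "arm_command", "arguments": {"motion": [{"x":0,"y":0,"z":0.08,"wx":0,"wy":0,"wz":0,"fingers":1}]}}

```text
clock: 21.6
ee_pos: [0.5333, 0.0464, 0.2904]
tcp_rot: [[0.989, -0.148, -0.001], [-0.148, -0.989, 0.001], [-0.001, -0.001, -1.0]]
wrist_force: [-0.2, -0.7, -1.0]
opening: 0.0006
```

>>> {"name": "arm_command", "arguments": {"motion": [{"x":0,"y":0,"z":0.12,"wx":0,"wy":0,"wz":0,"fingers":1}]}}

```text
clock: 21.7
ee_pos: [0.5334, 0.0464, 0.2901]
tcp_rot: [[0.989, -0.148, 0.0], [-0.148, -0.989, 0.001], [0.0, -0.001, -1.0]]
wrist_force: [-2.7, -0.2, 10.3]
opening: 0.0007
```

>>> {"name": "arm_command", "arguments": {"motion": [{"x":-0.25,"y":0,"z":0.14,"wx":0,"wy":0,"wz":0,"fingers":1}]}}

```text
clock: 21.8
ee_pos: [0.5327, 0.0465, 0.2903]
tcp_rot: [[0.989, -0.148, 0.005], [-0.148, -0.989, -0.0], [0.005, -0.001, -1.0]]
wrist_force: [3.8, -0.6, 5.8]
opening: 0.0002
```

Moved 0.7 mm; lift clear and recheck in both views.

>>> {"name": "arm_command", "arguments": {"motion": [{"x":0,"y":0,"z":-1,"wx":0,"wy":0,"wz":0,"fingers":1},{"x":0,"y":0,"z":-4,"wx":0,"wy":0,"wz":0,"fingers":1},{"x":0,"y":0,"z":-4,"wx":0,"wy":0,"wz":0,"fingers":1},{"x":0,"y":4.5,"z":-1,"wx":0,"wy":0,"wz":0,"fingers":1},{"x":0,"y":4.5,"z":0,"wx":0,"wy":0,"wz":0,"fingers":1},{"x":0,"y":4.5,"z":0,"wx":0,"wy":0,"wz":0,"fingers":1},{"x":0,"y":4.5,"z":0,"wx":0,"wy":0,"wz":0,"fingers":1},{"x":0,"y":4.5,"z":0,"wx":0,"wy":0,"wz":0,"fingers":1},{"x":0,"y":0,"z":0,"wx":0,"wy":0,"wz":0,"fingers":1}]}}

```text
clock: 22.7
ee_pos: [0.4979, -0.1817, 0.399]
tcp_rot: [[0.99, -0.141, 0.007], [-0.141, -0.99, -0.002], [0.007, 0.001, -1.0]]
wrist_force: [0.7, -0.2, 0.1]
opening: 0.0006
```

```bash
python3 -c "
from h import *
ims=[cams.camera('top') for _ in range(3)]
im=np.mean(ims,0).astype(np.uint8);cv2.imwrite('pics/topfull2.png',im)
crop(im,262,210,50,40,14,'pics/top18b.png')
marks('pics/side18.png')
cv2.imwrite('pics/side18f.png',cams.camera('side'))
b,g,r=[im[...,k].astype(float) for k in range(3)];ys,xs=np.mgrid[:400,:640]
box=(xs>265)&(xs<308)&(ys>215)&(ys<245)
c=lambda w:(np.array([(w*xs).sum(),(w*ys).sum()])/w.sum(),(w>0).sum())
wr=np.clip(r-np.maximum(g,b)-30,0,None)*box*(g<0.7*r)
L,Rr=c(wr*(xs<281)),c(wr*(xs>289))
Y=c(np.clip(np.minimum(r,g)-b-25,0,None)*box*(g>.65*r)*(abs(xs-285)<7))
print(L,Rr,Y)
a,b2=plane('top',L[0],.285),plane('top',Rr[0],.285);ex=np.array([np.cos(YAW),np.sin(YAW)])
for z in(.289,.2905):
  P=plane('top',Y[0],z);print(z,P,'behind mm',1000*((P-(a+b2)/2)[:2]@ex))
"
```

```text
yellow [361.1785 175.6235] 1490.0 24 red up [362.5303 172.2424] lo [360.3009 183.1923]
lines world [0.5271 0.0264 0.285 ] [0.5318 0.0588 0.285 ]
0.2865 yellow [0.5298 0.0391 0.2865] mm behind index 0.8697238698204881 mach y off -3.3626452579425368
0.289 yellow [0.5301 0.0431 0.289 ] mm behind index 0.541315601802821 mach y off 0.5994574061170019
0.2905 yellow [0.5302 0.0455 0.2905] mm behind index 0.3442706409922493 mach y off 2.976719004552684
(array([276.0504, 228.9132]), np.int64(12)) (array([294.0901, 231.4085]), np.int64(11)) (array([284.8015, 229.5461]), np.int64(29))
0.289 [0.5309 0.0473 0.289 ] behind mm 0.6976339615542082
0.2905 [0.5307 0.0472 0.2905] behind mm 0.5892422148042169
```

View pics/top18b.png

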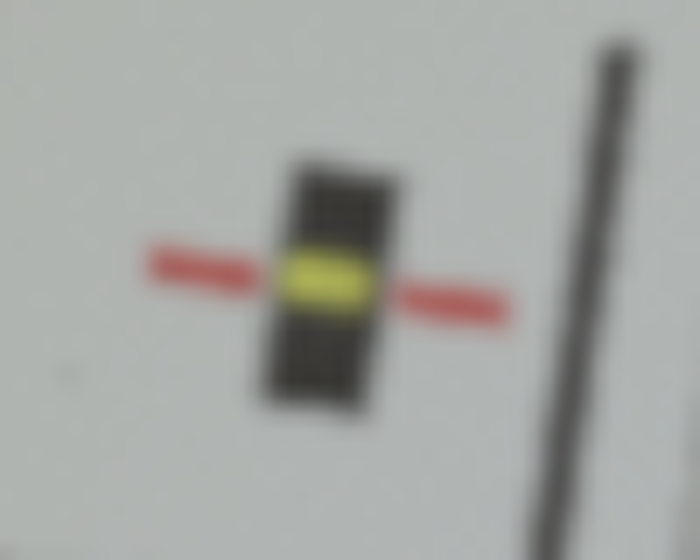

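View pics/topfull2.png

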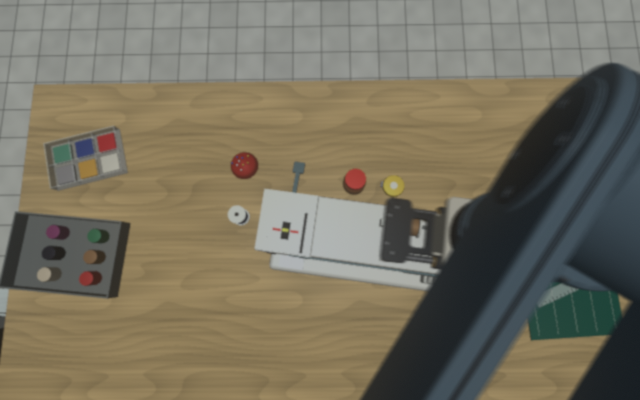

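View pics/side18f.png

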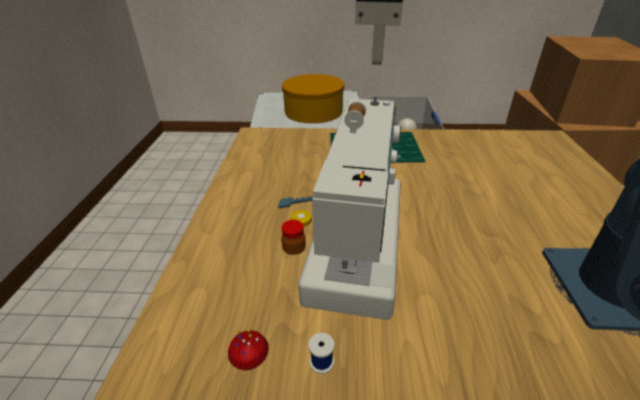

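```bash
python3 -c "
from h import *
arm.sign_off()
print(telemetry.observe()['clock'])"
```

```text
the job is handed in; nothing more can be done
the job is handed in; nothing more can be done
```

The job is handed in, with the lever pressed fully down first and the yellow bar then rolled up to the red index lines. The last clock reading was just under 23 s of the 72 s allowed.

- **Presser-foot lever:** I pressed the pad with the shut fingertips until it hit its stop. The force rose from about 4 N to about 21 N there, and the pad images at the height expected for "foot down". It still looked down in the final pictures.
- **Tension wheel:** The early strokes, at about 5–6 N, mostly slid over the rim. Pressing at about 7–10 N rolled it properly. The highest normal force I read on the wheel was 12.8 N, for a single reading. That is under 15 N but closer to it than I wanted, and force is only reported at the end of each call.
- **Final check:** The bar is across the index in both views. It measures 0.3–0.5 mm behind the index from the side and 0.6–0.7 mm from above, about 0.02–0.03 rad short. This is near the limit of the camera measurement. The last nudge moved the finger 0.7 mm, but the bar showed only about 0.1 mm of movement, so the finger probably slipped a little. I left it there.
- **Surroundings:** The pincushion, spool, jar and tape case look unmoved in the pictures. At hand-in the arm was clear of everything, above the machine, with wrist force under 1 N.

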